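# Nip up the nut of a monitor pole with an adjustable wrench

### The job

The nut on the foot of the monitor pole is only finger-tight: tighten it by one flat (a sixth of a turn, clockwise seen from above) with the adjustable wrench. Put the wrench fully home on the nut, roll its worm with a light fingertip until the jaws are snug on the flats (never force the jaw itself), and only then swing the handle. Leave the wrench sitting on the nut, lift away, and leave the other things on the table alone.

Things in the scene. Friction and masses are not known exactly. Their poses are not given: they have to be found in the camera images.
- foot: Grey steel foot plate, 5 mm thick, fixed on the table. Origin: on the nut's axis, at table height; z up. The plate reaches 60 mm to either side in x, 100 mm to -y and 110 mm to +y. A round pole, 35 mm thick (60 mm at its foot) and 185 mm high, stands on it at y = +80 mm.
- nut_mid (a point): Centre, half-way up, of the plain steel hex nut on the plate's stud: 24 mm across flats, 27.7 mm across corners, 16 mm high (5 to 21 mm above the table; the stud ends at 29 mm). It only turns about its upright axis; that takes about 0.4 N m. At the start two corners lie along the plate's y and two flats face its -x and +x.
- nut (a joint): How far the nut has been tightened, rad: 0 at the start, grows clockwise seen from above (tightening); one flat is 1.05.
- mouth (a point): On the loose steel adjustable wrench (0.42 kg, 245 mm long, head 14 mm thick): where the centre of the 24 mm nut lies when the wrench is fully home and snug, 7 mm over its underside. z up. Jaws open to +x, tips x = 15 mm; the throat, met by a nut corner when home, at x = -14, the fixed jaw's face at y = -12, the moving jaw's at y = gap - 12 mm. Fits the unturned nut with +x along the plate's +y.
- jaw (a joint): Gap between the wrench's jaws, m: about 0.0275 to 0.0295 at the start; 0.024 fits the nut. Only the worm moves the jaw.
- worm_top (a point): Top of the knurled worm in the wrench's head (x -31.5, y 1, z 9.6 mm from the mouth, same axes), 2.6 mm above the head: a roller 16 mm thick, 15 mm long, axis along y. Drag a fingertip over its top towards +x (the mouth) to close the jaws, 5 mm per turn (50 mm of drag). It takes 6 N of drag, so land slowly and press with 10 to 15 N; over 30 N harms it. Once tight, it stops and the finger slips.
- grip (a point): Place to hold the wrench: the handle, 10 mm thick (its underside 2 mm above the head's), 24 mm wide with upright sides, 95 mm out. It lies at x -91.8, y 30.6, z 0 mm from the mouth, same axes. From the head, the handle's line runs 15 degrees off the mouth's axis, to -0.966 x, +0.259 y of the wrench. The thicker neck ends 78 mm out.
- heel (a point): Point on the same handle 150 mm out, a place to push it round: x -144.9, y 44.8, z 0 mm from the mouth, same axes. The handle ends 76 mm farther out. Seen from above and pushed clockwise, the handle moves towards its own +y side.
- bottle_mid (a point): Centre of a clear bottle, 64 mm thick, 200 mm high; bystander.
- tissues_mid (a point): Centre of a tissue box, 115 x 230 x 60 mm; bystander.
- pencup_mid (a point): Centre of a pen cup, 68 mm wide, 100 mm high, pens to 125 mm; bystander.
- cards_mid (a point): Centre of a flat card-game box, 90 x 120 x 24 mm; bystander.
Not all that is in view belongs to the job. There is more than one size of the foot; the one meant has the size given above.

How it is judged:
By the outcome, as a careful person would: the job done as asked, in the order asked, and still so for the second after the job is handed in, with the robot touching nothing.
It also fails if it takes over 72 s, if anything falls off the work surface, if the arm or the gripper's body presses on something with over 40 N, if the wrist force passes 120 N, or if a joint passes its speed limit or range.

### The arm

A 6-joint arm with a two-finger parallel gripper is mounted at the origin on the work surface. World frame = base frame: x ahead of the robot, y to its left, z up, the work surface at z = 0. Lengths are in m, angles in degrees, forces in N, time in s.
With the tool pointing down it reaches from about 0.3 to 0.75 m from the base axis. Payload 8.5 kg.
Tool frame: the origin (TCP) lies between the finger pads; the fingertips stand ahead of it and the grasp point (between the pads) lies 8 mm behind it (env.tcp_to_tips is the z of the fingertips in the tool frame, in m); z points along the fingers, x is the direction in which the jaws open and shut, and the axes are right-handed (so a half turn about z gives the same grasp; the last joint's range is limited). The gripper opens to 85 mm and grips with 20 to 120 N. Pads are 22 mm wide; open, the fingers measure 114 mm over their backs; the gripper's body (76 mm by 85 mm) begins 54 mm behind the grasp point. The pads swing forward as they close: fully open they stand 13 mm farther back than shut.
Start: joints at [-86.018, 21.807, 74.336, -0, 83.858, -12.336], TCP at [0.155, -0.528, 0.242] pointing down, gripper open.
Joint ranges: [-178.18, 178.18], [-50.72, 133.34], [12.68, 142.11], [-81.47, 261.47], [9.98, 163.14], [-165.26, 165.26]. Speed limits (degrees/s): [136.94, 136.94, 180, 180, 180, 180].

### API

Orientations are given as a 3x3 rotation matrix whose columns are the frame's x, y, z axes.
In Python, from rig import observe, viewer, env gives the robot as it stands.
- The arm moves only by the tool jog_arm, never from a script. Its arguments are lists of equal length, an entry for each row: "dr": the turn, a rotation vector about the tool's x, y, z in rad, a list of three; "slide": the shift along the tool's x, y, z in m, a list of three; "gripper": the opening, from -1 (shut) to 1 (fully open), so that 0 is half open. In form: {"dr": [[rx, ry, rz], ...], "slide": [[dx, dy, dz], ...], "gripper": [gripper, ...]}. A call has exactly 10 rows; each row shifts and turns the commanded pose from where the row before left it, along the tool's axes as they then stand; what a row does not reach is not made up. A row lasts 1/10 s, in which the tool goes at most 50 mm and 8.59 degrees, less where a joint would pass 70% of its speed; a pose out of reach is approached as far as the arm can. A call is refused whole if a number of a shift passes 0.05 or a number of a turn 0.15, either way. A call with a gripper value outside its range is refused whole. The fingers move at their own pace and stop on an object; "force" is the grip in N (left out, the last holds). Time passes only in rows, so rows that do not move let the fingers close, or fill a call up. It gives the time, the measured TCP pose, the force and the opening at its end, in the units of the state.
- observe(): the state, without advancing time (a new reading comes with each control period).
- viewer.get_image(name): name is "side" or "top"; returns a dict with "pixels" (420x560x3 uint8, blue, green, red), "camera_matrix" (3x3 intrinsics, pixels), "R" (3x3) and "t" (3): a world point X has camera coordinates R X + t. Camera axes: x right, y down, z forward; pixel columns grow to the right and rows downward; lengths in m; the calibration is good to about 2 mm. A picture is of the moment at which its call begins. There is no depth.
- env.close_job(): hands the job in, once; it reports no verdict.
The state is a dict: "time_s": time; "q": joint angles; "qvel": joint speeds; "joint_efforts": joint torques, N m; "position": TCP position; "tool_rot": TCP orientation; "ft_force": force on the tool from outside, world axes, zero at the start; "wrist_torque": the same for the moment, N m; "grip_width": finger opening in m.
Only numpy, scipy, OpenCV 4.12 (cv2) and the standard library are available. Lean on these libraries where they do the work, as an engineer would, in place of code of your own. Each camera call takes 0.05 s, during which the arm holds its last target.

## Working session

There is one attempt and no reset: what is moved stays moved. The work goes in short steps, Python scripts to look and compute and a tool call to move; the robot and the scene stay as the last step left them, time stands still between calls to the robot, and variables do not carry over. Pictures are saved under pics/ and viewed, and the job is handed in when it is done.

Besides the shell and the picture viewer there is one more tool, called as name(argument=value, ...) on one line, values as JSON. jog_arm: Moves the arm, as the interface text tells. Its arguments: {"type":"object","properties":{"dr":{"type":"array","items":{"type":"array","items":{"type":"number"}}},"slide":{"type":"array","items":{"type":"array","items":{"type":"number"}}},"gripper":{"type":"array","items":{"type":"number"}},"force":{"type":"number"}},"required":["dr","slide","gripper"]}

```bash
ls; mkdir -p pics; cat > h.py <<'E'
import numpy as np, cv2
from rig import observe, viewer, env
def snap(name,fn):
    d=viewer.get_image(name); cv2.imwrite('pics/'+fn+'.png',d['pixels'])
    np.savez('pics/'+fn+'.npz',K=d['camera_matrix'],R=d['R'],t=d['t'],pixels=d['pixels']); return d
def load(fn): return dict(np.load('pics/'+fn+'.npz'))
def ray(d,u,v,z):
    K=d.get('K',d.get('camera_matrix'));R=np.array(d['R']);t=np.array(d['t'])
    c=-R.T@t; r=R.T@np.linalg.inv(K)@np.array([u,v,1.]); return c+r*(z-c[2])/r[2]
def proj(d,X):
    K=d.get('K',d.get('camera_matrix'));p=K@(np.array(d['R'])@np.array(X)+np.array(d['t'])); return p[:2]/p[2]
E
python3 - <<'E'
from h import *
np.set_printoptions(precision=4,suppress=True)
for n in('side','top'):
    d=snap(n,n+'0'); print(n,d['camera_matrix'],-np.array(d['R']).T@d['t'],d['R'])
print(observe(),env.tcp_to_tips)
E
```

```text
pics
side [[513.0365   0.     279.734 ]
 [  0.     513.0365 207.7852]
 [  0.       0.       1.    ]] [-0.2572  0.7766  0.7774] [[-0.6683 -0.7436  0.0227]
 [-0.3925  0.3265 -0.8598]
 [ 0.6319 -0.5835 -0.5101]]
top [[448.5404   0.     274.9853]
 [  0.     448.5404 203.6446]
 [  0.       0.       1.    ]] [0.2927 0.0279 1.3635] [[-0.     -1.     -0.0057]
 [-0.9731  0.0013 -0.2303]
 [ 0.2303  0.0055 -0.9731]]
{'time_s': 0.1, 'q': array([-86.0177,  21.8373,  74.3794,   0.0014,  83.8566, -12.3361]), 'qvel': array([ 0.0205, -0.0801, -0.2221,  0.0712,  0.005 , -0.061 ]), 'joint_efforts': array([  0.0029, -44.9222, -23.1659,  -0.0002,   0.0037,   0.    ]), 'position': array([ 0.1545, -0.5276,  0.2418]), 'tool_rot': array([[ 0.281 , -0.9597, -0.0001],
       [-0.9597, -0.281 ,  0.0013],
       [-0.0012, -0.0003, -1.    ]]), 'ft_force': array([-1.61  , -0.166 ,  0.1586]), 'wrist_torque': array([ 0.0127, -0.0305,  0.037 ]), 'grip_width': 0.08544124641334623} 0.011
```

View pics/top0.png

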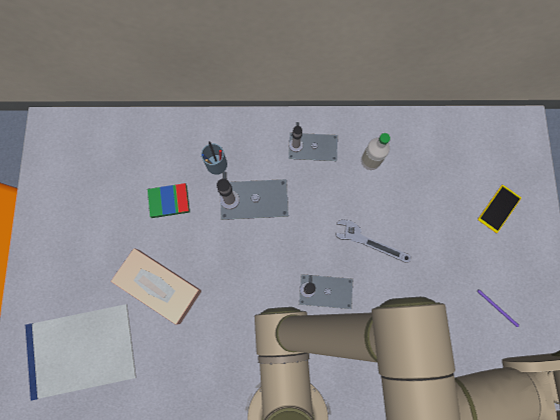

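View pics/side0.png

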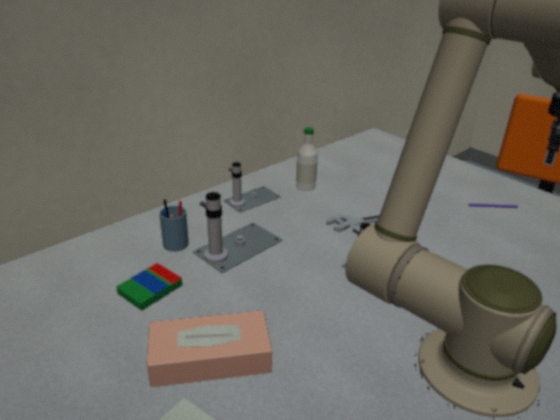

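Three feet are in view. The middle one (u 221–288, v 180–219) looks like 210 x 120 mm. The wrench lies at (337–410, 220–262). Next I'll zoom in.

```bash
python3 - <<'E'
from h import *
d=load('top0'); im=d['pixels']
cv2.imwrite('pics/z1.png',cv2.resize(im[205:275,325:420],None,fx=8,fy=8,interpolation=cv2.INTER_CUBIC))
cv2.imwrite('pics/z2.png',cv2.resize(im[170:230,210:300],None,fx=8,fy=8,interpolation=cv2.INTER_CUBIC))
s=load('side0')['pixels']
cv2.imwrite('pics/z3.png',cv2.resize(s[180:280,185:395],None,fx=3.8,fy=3.8,interpolation=cv2.INTER_CUBIC))
E
```

```text
(no output)
```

View pics/z1.png

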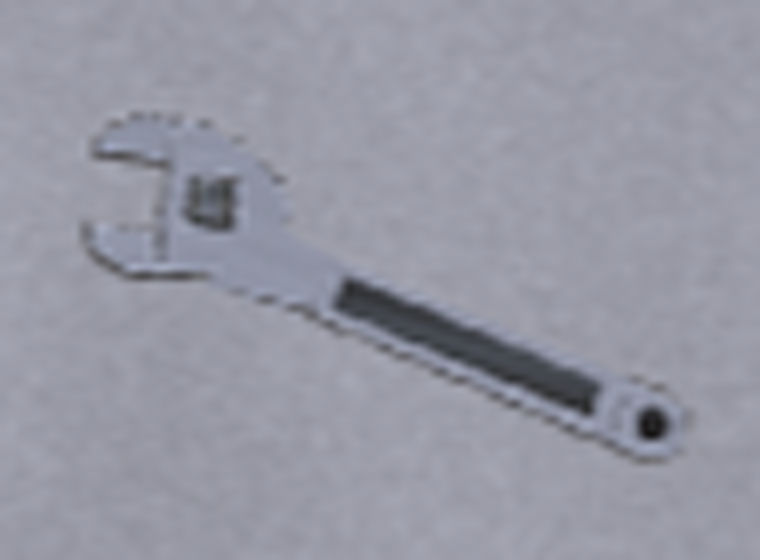

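View pics/z2.png

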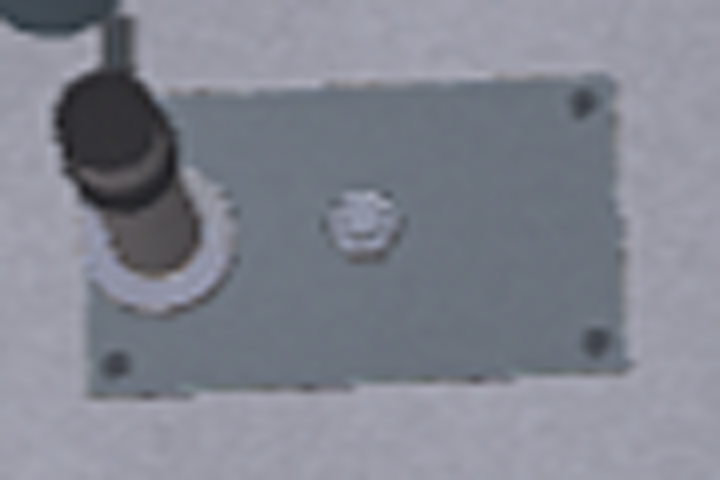

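View pics/z3.png

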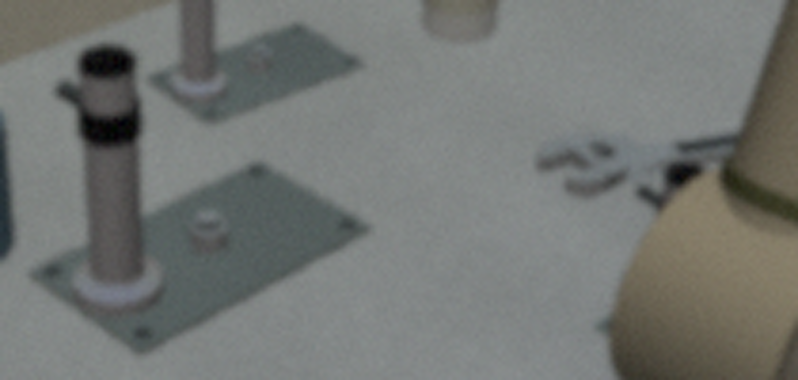

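```bash
python3 - <<'E'
from h import *
np.set_printoptions(precision=4,suppress=True)
d=load('top0'); im=d['pixels']
# plate mask
hsv=cv2.cvtColor(im,cv2.COLOR_BGR2HSV)
for p in [(190,270),(205,270),(170,270),(240,300)]: print(p,im[p],hsv[p])
v=im.astype(float).mean(2)
def edge(u0,v0,du,dv,n=12,vv=None):
    # subpixel: midpoint crossing along a scan
    s=np.arange(-n/2,n/2+.01,.1)
    x=(u0+du*s).astype(np.float32);y=(v0+dv*s).astype(np.float32)
    pr=cv2.remap(v.astype(np.float32),x[None],y[None],cv2.INTER_LINEAR)[0]
    pr=np.convolve(np.pad(pr,5,'edge'),np.ones(11)/11,'valid')
    m=(pr[:15].mean()+pr[-15:].mean())/2
    i=np.where(np.diff(np.sign(pr-m))!=0)[0]
    j=i[np.argmin(abs(s[i]))]; return u0+du*s[j],v0+dv*s[j]
def fit(pts,z):
    P=np.array([ray(d,*p,z)[:2] for p in pts],np.float32)
    l=cv2.fitLine(P,cv2.DIST_HUBER,0,.001,.001).ravel(); 
    n=np.array([-l[1],l[0]]);print('rms',np.sqrt(np.mean(((P-l[2:])@n)**2)));return l
top=fit([edge(u,181-(u-250)*.03,0,1) for u in range(236,284,3)],.005)
bot=fit([edge(u,218.5-(u-250)*.03,0,1) for u in range(230,284,3)],.005)
rt=fit([edge(287.5,q,1,0) for q in range(184,213,2)],.005)
for n,l in(('top',top),('bot',bot),('right',rt)): print(n,l,np.degrees(np.arctan2(l[1],l[0])))
# direction of plate +y
a=np.array([top[:2]*np.sign(top[1]),bot[:2]*np.sign(bot[1])]); yd=a.mean(0);yd/=np.linalg.norm(yd); xd=np.array([yd[1],-yd[0]])
ct=(top[2:]@xd); cb=bot[2:]@xd; print('width',ct-cb)
r=rt[2:]@yd; O=xd*(ct+cb)/2+yd*(r+.1); print('foot origin',O,'ydir',yd,np.degrees(np.arctan2(yd[1],yd[0])))
for z in (.021,.029): print(z,proj(d,[*O,z]),(proj(d,[*O,z])-[210,170])*8)
PB=O+yd*.08; print('pole base',proj(d,[*PB,.005]),proj(d,[*PB,.19]), ' left edge',proj(d,[*(O+yd*.11),.005]))
E
```

```text
(190, 270) [127 116 109] [108  36 127]
(205, 270) [124 114 107] [108  35 124]
(170, 270) [169 157 156] [118  20 169]
(240, 300) [166 154 153] [118  20 166]
rms 0.00066674233
rms 0.0009198907
rms 0.0009329206
top [ 0.0469 -0.9989  0.6908  0.0923] -87.314545
bot [ 0.0549 -0.9985  0.5696  0.0931] -86.85037
right [ 0.9991  0.043   0.6331 -0.002 ] 2.4628234
width 0.121023476
foot origin [0.6299 0.098 ] ydir [-0.0509  0.9987] 92.917534
0.021 [254.747 197.549] [357.9761 220.3919]
0.029 [254.6177 196.9141] [356.9417 215.3131]
pole base [229.3873 200.0995] [222.2681 183.9028]  left edge [219.7774 200.5879]
```

```bash
cat >> h.py <<'E'
def medge(d,v,u0,v0,du,dv,n=8):
    "strongest-gradient position along a scan"
    s=np.arange(-n/2,n/2+.01,.1)
    x=(u0+du*s).astype(np.float32);y=(v0+dv*s).astype(np.float32)
    pr=cv2.remap(v.astype(np.float32),x[None],y[None],cv2.INTER_LINEAR)[0]
    return s,pr
E
python3 - <<'E'
from h import *
np.set_printoptions(precision=4,suppress=True)
d=load('top0'); im=d['pixels']
hsv=cv2.cvtColor(im,cv2.COLOR_BGR2HSV)
# dark insert + hole
g=im[205:275,325:420].astype(int).mean(2)
m=(g<115).astype(np.uint8)
n,lab,st,ce=cv2.connectedComponentsWithStats(m)
for i in range(1,n):
    if st[i,4]>4: print(st[i],ce[i]+[325,205], [ray(d,*(ce[i]+[325,205]),z)[:2] for z in(.012,)])
i=np.argmax(st[1:,4])+1
ys,xs=np.where(lab==i)
P=np.array([ray(d,x+325,y+205,.012)[:2] for x,y in zip(xs,ys)],np.float32)
l=cv2.fitLine(P,cv2.DIST_L2,0,.001,.001).ravel(); print('axis',l,np.degrees(np.arctan2(l[1],l[0])), 'extent',np.ptp((P-l[2:])@l[:2]))
# candidates in zoom coords
def Z(x,y): return ((x+.5)/8-.5+325,(y+.5)/8-.5+205)
for nme,p,z in [('fixtip',(92,150),.014),('fix face root',(168,160),.014),('movtip',(85,222),.014),('mov face root',(158,230),.014),('hole',(652,425),.012),('end',(685,440),.012),('worm',(212,204),.0166)]:
    print(nme,ray(d,*Z(*p),z)[:2])
E
```

```text
[12 19  5  1  5] [339. 224.] [array([ 0.5483, -0.1603])]
[23 22  7  7 36] [350.9722 229.9444] [array([ 0.5299, -0.1962])]
[11 31  4  3  5] [337.6 237.2] [array([ 0.5075, -0.1548])]
[16 34 10  1 10] [345.5 239. ] [array([ 0.502 , -0.1785])]
[ 42  35  33  17 164] [382.7622 247.7378] [array([ 0.4753, -0.2901])]
[36 38  6  3  6] [363.5 244. ] [array([ 0.4867, -0.2325])]
[80 51  4  4 14] [406.2857 257.5   ] [array([ 0.4457, -0.3591])]
axis [ 0.4031  0.9152  0.4753 -0.29  ] 66.22778 extent 0.10231918
fixtip [ 0.5501 -0.1512]
fix face root [ 0.5462 -0.18  ]
movtip [ 0.5222 -0.1476]
mov face root [ 0.5191 -0.1753]
hole [ 0.4452 -0.3584]
end [ 0.4395 -0.3703]
worm [ 0.5287 -0.1957]
```

The foot meant is the middle one: its measured width is 121 mm, with the nut axis at (0.630, 0.098) and +y at 92.9°. The wrench mouth is at (0.535, -0.164) with +x at about 81.6°; three separate features agree within 1.5 mm. That puts the grip at (0.4915, -0.2505), so I'll move over it now.

jog_arm(dr=[[0,0,0],[0,0,0],[0,0,0],[0,0,0],[0,0,0],[0,0,0],[0,0,0],[0,0,0],[0,0,0],[0,0,0]], slide=[[-0.0171,-0.0401,0.0115],[-0.0171,-0.0401,0.0115],[-0.0171,-0.0401,0.0115],[-0.0171,-0.0401,0.0115],[-0.0171,-0.0401,0.0115],[-0.0171,-0.0401,0.0115],[-0.0171,-0.0401,0.0115],[-0.0171,-0.0401,0.0115],[-0.0171,-0.0401,0.0115],[-0.0171,-0.0401,0.0115]], gripper=[1,1,1,1,1,1,1,1,1,1], force=60)

```text
time_s: 1.1
position: [0.4924, -0.2496, 0.1266]
tool_rot: [[0.281, -0.96, -0.0], [-0.96, -0.281, 0.0], [-0.0, 0.0, -1.0]]
ft_force: [-0.4, -1.3, 0.1]
grip_width: 0.0851
```

jog_arm(dr=[[0,0,-0.146],[0,0,-0.146],[0,0,-0.146],[0,0,-0.146],[0,0,-0.146],[0,0,-0.146],[0,0,0],[0,0,0],[0,0,0],[0,0,0]], slide=[[0,0,0],[0,0,0],[0,0,0],[0,0,0],[0,0,0],[0,0,0],[0,0,0.01],[0,0,0.01],[0,0,0],[0,0,0]], gripper=[1,1,1,1,0.3,0.3,0.3,0.3,0.3,0.3])

```text
time_s: 2.1
position: [0.4912, -0.251, 0.1068]
tool_rot: [[0.916, -0.4, -0.001], [-0.4, -0.916, 0.001], [-0.001, -0.0, -1.0]]
ft_force: [0.3, 0.3, -0.2]
grip_width: 0.0556
```

jog_arm(dr=[[0,0,0],[0,0,0],[0,0,0],[0,0,0],[0,0,0],[0,0,0],[0,0,0],[0,0,0],[0,0,0],[0,0,0]], slide=[[0,0,0.02],[0,0,0.02],[0,0,0.02],[0,0,0.015],[0,0,0.01],[0,0,0.005],[0,0,0.002],[0,0,0],[0,0,0],[0,0,0]], gripper=[0.3,0.3,0.3,0.3,0.3,0.3,0.3,0.3,0.3,0.3])

```text
time_s: 3.1
position: [0.4915, -0.2512, 0.0158]
tool_rot: [[0.917, -0.399, 0.001], [-0.399, -0.917, -0.001], [0.001, 0.0, -1.0]]
ft_force: [0.1, 0.1, -0.3]
grip_width: 0.0554
```

jog_arm(dr=[[0,0,0],[0,0,0],[0,0,0],[0,0,0],[0,0,0],[0,0,0],[0,0,0],[0,0,0],[0,0,0],[0,0,0]], slide=[[0,0,0],[0,0,0],[0,0,0],[0,0,0],[0,0,0],[0,0,0],[0,0,0],[0,0,0],[0,0,0],[0,0,0]], gripper=[-0.2,-0.4,-0.6,-0.8,-1,-1,-1,-1,-1,-1], force=60)

```text
time_s: 4.1
position: [0.4917, -0.2513, 0.0158]
tool_rot: [[0.917, -0.399, 0.001], [-0.399, -0.917, -0.001], [0.001, 0.0, -1.0]]
ft_force: [0.9, -0.4, 5.2]
grip_width: 0.0221
```

jog_arm(dr=[[0,0,0],[0,0,0],[0,0,0],[0,0,0],[0,0,0],[0,0,0],[0,0,0],[0,0,0],[0,0,0],[0,0,0]], slide=[[0,0,-0.005],[0,0,-0.01],[0,0,-0.015],[0,0,-0.015],[0,0,-0.01],[0,0,-0.005],[0,0,0],[0,0,0],[0,0,0],[0,0,0]], gripper=[-1,-1,-1,-1,-1,-1,-1,-1,-1,-1])

```text
time_s: 5.1
position: [0.4912, -0.2509, 0.0748]
tool_rot: [[0.917, -0.399, -0.001], [-0.399, -0.917, 0.001], [-0.001, -0.0, -1.0]]
ft_force: [1.0, 0.4, -4.1]
grip_width: 0.0223
```

```bash
python3 - <<'E'
from h import *
np.set_printoptions(precision=4,suppress=True)
d=snap('top','top1');s=snap('side','side1')
cv2.imwrite('pics/z4.png',cv2.resize(d['pixels'][180:280,300:440],None,fx=5.5,fy=5.5,interpolation=cv2.INTER_CUBIC))
cv2.imwrite('pics/z5.png',cv2.resize(s['pixels'][150:270,280:440],None,fx=4.8,fy=4.8,interpolation=cv2.INTER_CUBIC))
o=observe();print(o['position'],o['ft_force'],o['wrist_torque'],o['grip_width'],o['q'])
E
```

```text
[ 0.4912 -0.251   0.075 ] [ 0.2178  0.9488 -3.3776] [-0.1529  0.0951 -0.034 ] 0.02174400451252119 [-39.3619  32.1299  87.6151   0.0008  60.2964 -15.8693]
```

View pics/z4.png

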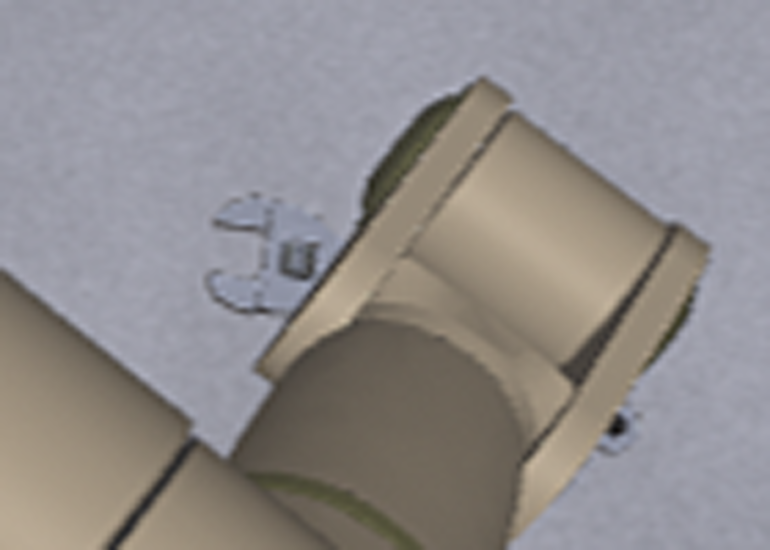

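View pics/z5.png

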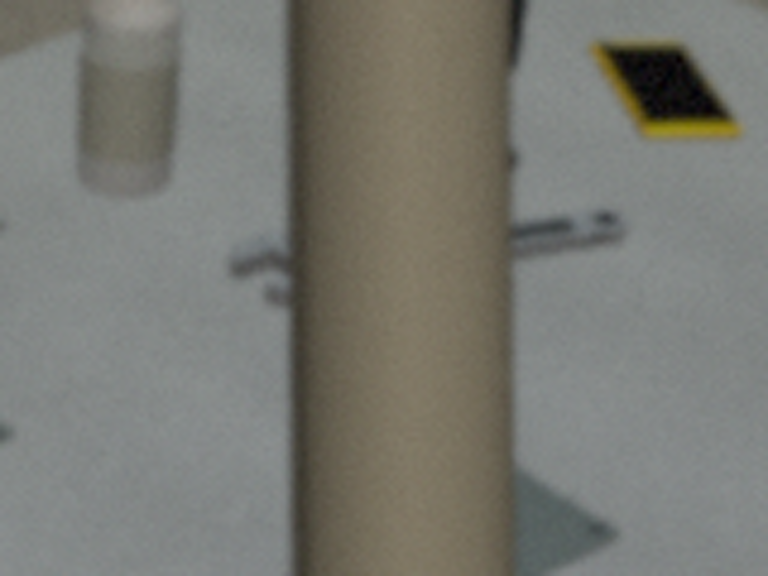

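```bash
python3 - <<'E'
from h import *
np.set_printoptions(precision=4,suppress=True)
d=load('top1')
def Z(x,y): return ((x+.5)/5.5-.5+300,(y+.5)/5.5-.5+180)
dz=.0592
for nme,p,z in [('fixtip',(214,224),.014),('fix face root',(265,231),.014),('movtip',(208,276),.014),('mov face root',(262,282),.014),('hole',(617,426),.012),('worm',(296,259),.0166)]:
    print(nme,ray(d,*Z(*p),z+dz)[:2])
E
```

```text
fixtip [ 0.5477 -0.1507]
fix face root [ 0.5439 -0.1777]
movtip [ 0.5197 -0.1466]
mov face root [ 0.5164 -0.1751]
hole [ 0.4403 -0.3579]
worm [ 0.5283 -0.1931]
```

jog_arm(dr=[[0,0,0],[0,0,0],[0,0,0],[0,0,0],[0,0,0],[0,0,0],[0,0,-0.1],[0,0,-0.099],[0,0,0],[0,0,0]], slide=[[0.0037,-0.0397,0],[0.0037,-0.0397,0],[0.0037,-0.0398,0],[0.0037,-0.0398,0],[0.0038,-0.0398,0],[0.0038,-0.0397,0],[0,0,0],[0,0,0],[0,0,0],[0,0,0]], gripper=[-1,-1,-1,-1,-1,-1,-1,-1,-1,-1])

```text
time_s: 6.2
position: [0.6068, -0.0413, 0.0752]
tool_rot: [[0.977, -0.212, -0.0], [-0.212, -0.977, 0.0], [-0.0, -0.0, -1.0]]
ft_force: [-0.9, 0.2, -3.8]
grip_width: 0.0218
```

```bash
python3 - <<'E'
from h import *
np.set_printoptions(precision=4,suppress=True)
d=snap('top','top2');s=snap('side','side2')
cv2.imwrite('pics/z6.png',cv2.resize(d['pixels'][170:260,210:350],None,fx=5.5,fy=5.5,interpolation=cv2.INTER_CUBIC))
cv2.imwrite('pics/z7.png',cv2.resize(s['pixels'][180:300,185:345],None,fx=4.8,fy=4.8,interpolation=cv2.INTER_CUBIC))
o=observe();print(o['position'],o['ft_force'],o['wrist_torque'],o['grip_width'],o['q'])
E
```

```text
[ 0.6069 -0.0415  0.0753] [-1.0536  0.1699 -3.1695] [-0.1497  0.0852 -0.0388] 0.021700270313847546 [-15.0518  36.6313  77.8972   0.003   65.4808  -2.8232]
```

View pics/z6.png

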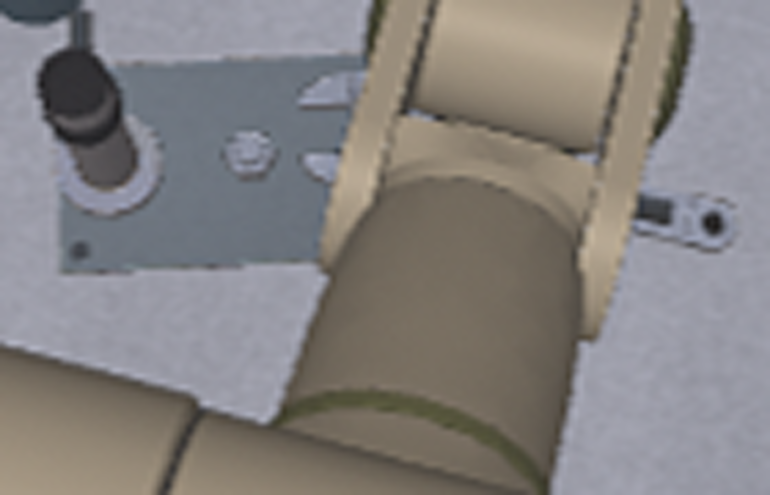

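View pics/z7.png

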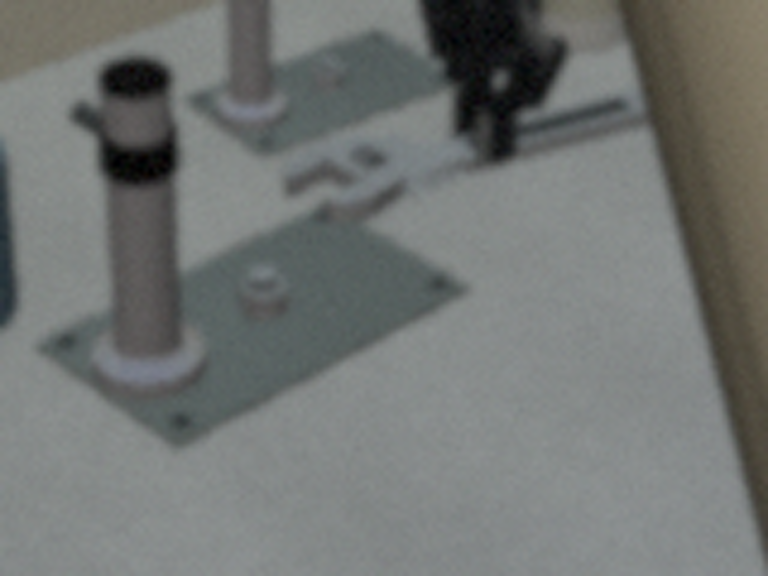

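```bash
python3 - <<'E'
from h import *
d=load('top2');s=load('side2')
cv2.imwrite('pics/z8.png',cv2.resize(d['pixels'][178:206,258:282],None,fx=20,fy=20,interpolation=cv2.INTER_CUBIC))
cv2.imwrite('pics/z9.png',cv2.resize(s['pixels'][200:235,235:305],None,fx=11,fy=11,interpolation=cv2.INTER_CUBIC))
cv2.imwrite('pics/z10.png',cv2.resize(d['pixels'][198:220,320:350],None,fx=20,fy=20,interpolation=cv2.INTER_CUBIC))
E
```

```text
(no output)
```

View pics/z8.png

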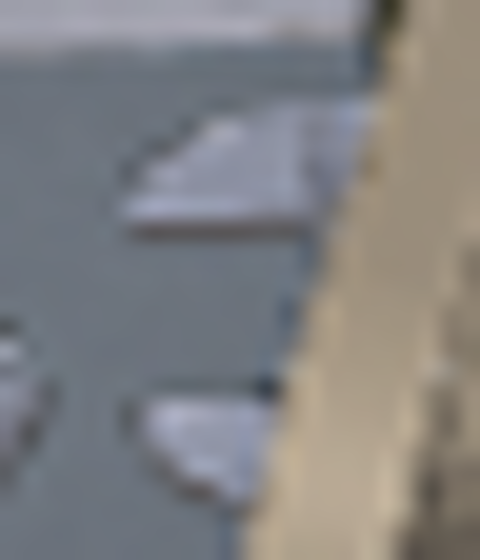

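View pics/z9.png

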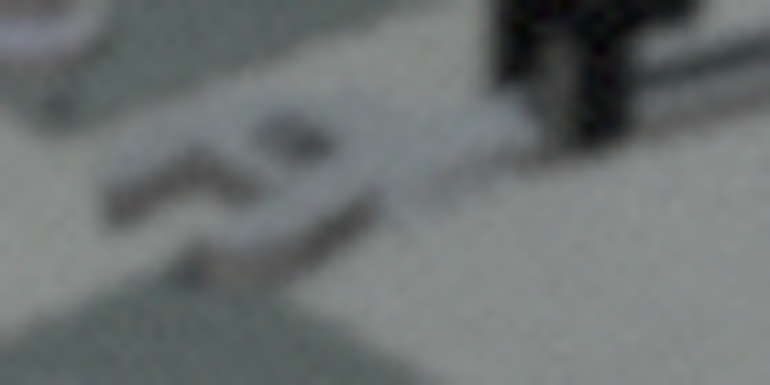

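View pics/z10.png

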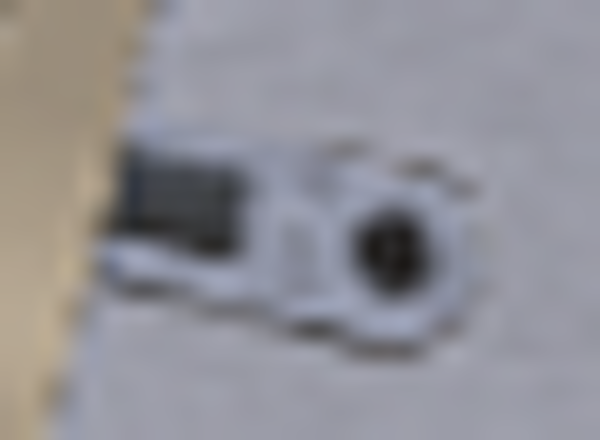

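```bash
python3 - <<'E'
from h import *
np.set_printoptions(precision=4,suppress=True)
d=load('top2');s=load('side2')
for z in(.070,.0732,.076):
    print(z,'fix',ray(d,263.43,188.63,z)[:2],'mov',ray(d,264.28,197.28,z)[:2],'hole',ray(d,339.18,210.03,z-.002)[:2])
# fixed face line by edge
a=ray(d,258-.5+140/20,178-.5+222.5/20,.0732);b=ray(d,258-.5+300/20,178-.5+217.5/20,.0732);e=b-a;print('face angle',np.degrees(np.arctan2(-e[1],-e[0])))
# predicted from believed pose
ang=np.radians(92.9);ex=np.array([np.cos(ang),np.sin(ang)]);ey=np.array([-ex[1],ex[0]])
m=np.array([.6322,.0531])
for n,x,y in(('fix',.015,-.012),('mov',.015,.0162)): 
    P=[*(m+x*ex+y*ey),.0732];print(n,P,'top',proj(d,P),'side',(proj(s,P)-[235,200]+.5)*11)
def tri(p,q):
    A=[];
    for dd,(u,v) in((d,p),(s,q)):
        P=dd['K']@np.c_[dd['R'],dd['t']]; A.append(P)
    X=cv2.triangulatePoints(A[0],A[1],np.array(p,float).reshape(2,1),np.array(q,float).reshape(2,1)); return (X[:3]/X[3]).ravel()
print('tri fixtip',tri((263.43,188.63),(243.6,216.4)))
print('tri movtip',tri((264.28,197.28),(235-.5+200/11,200-.5+243/11)))
E
```

```text
0.07 fix [0.645  0.0698] mov [0.6184 0.0671] hole [ 0.5797 -0.1545]
0.0732 fix [0.6442 0.0697] mov [0.6176 0.067 ] hole [ 0.579 -0.154]
0.076 fix [0.6434 0.0696] mov [0.6169 0.0669] hole [ 0.5784 -0.1536]
face angle 91.76511128896097
fix [np.float64(0.6434257381850595), np.float64(0.06868790563868335), 0.0732] top [263.7639 188.8683] side [112.8585 179.0536]
mov [np.float64(0.6152618523124654), np.float64(0.06726118472852004), 0.0732] top [264.1903 198.0379] side [192.6477 225.2988]
tri fixtip [0.6454 0.0703 0.0708]
tri movtip [0.6173 0.0656 0.0671]
```

jog_arm(dr=[[0,0,-0.01],[0,0,0],[0,0,0],[0,0,0],[0,0,0],[0,0,0],[0,0,0],[0,0,0],[0,0,0],[0,0,0]], slide=[[0,0,0.01],[0,0,0.012],[0,0,0.012],[0,0,0.008],[0,0,0.005],[0,0,0.003],[0,0,0.0015],[0,0,0],[0,0,0],[0,0,0]], gripper=[-1,-1,-1,-1,-1,-1,-1,-1,-1,-1])

```text
time_s: 7.3
position: [0.6071, -0.0413, 0.0242]
tool_rot: [[0.98, -0.2, 0.001], [-0.2, -0.98, -0.0], [0.001, 0.0, -1.0]]
ft_force: [0.3, -1.2, -3.6]
grip_width: 0.0218
```

```bash
python3 - <<'E'
from h import *
np.set_printoptions(precision=4,suppress=True)
d=snap('top','top3');s=snap('side','side3')
cv2.imwrite('pics/z11.png',cv2.resize(d['pixels'][175:210,240:285],None,fx=14,fy=14,interpolation=cv2.INTER_CUBIC))
cv2.imwrite('pics/z12.png',cv2.resize(s['pixels'][200:270,205:315],None,fx=7,fy=7,interpolation=cv2.INTER_CUBIC))
o=observe();print(o['position'],o['ft_force'],o['wrist_torque'],o['grip_width'],o['tool_rot'])
E
```

```text
[ 0.607  -0.0413  0.0241] [-1.1291 -0.1889 -3.567 ] [-0.11    0.1009 -0.03  ] 0.02172637618269951 [[ 0.9799 -0.1996  0.0004]
 [-0.1996 -0.9799 -0.0001]
 [ 0.0005  0.0001 -1.    ]]
```

View pics/z11.png

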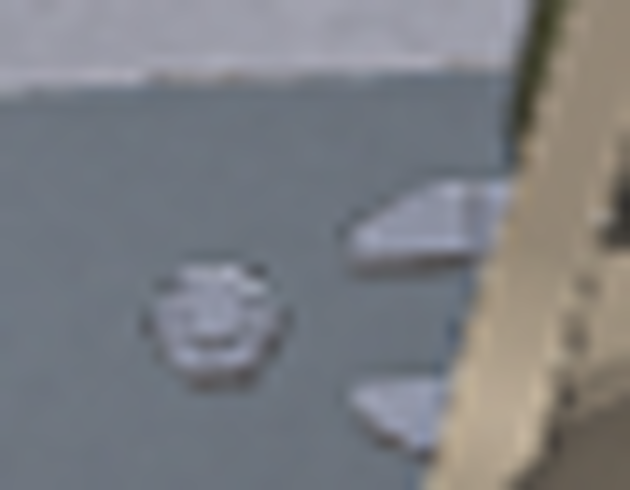

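View pics/z12.png

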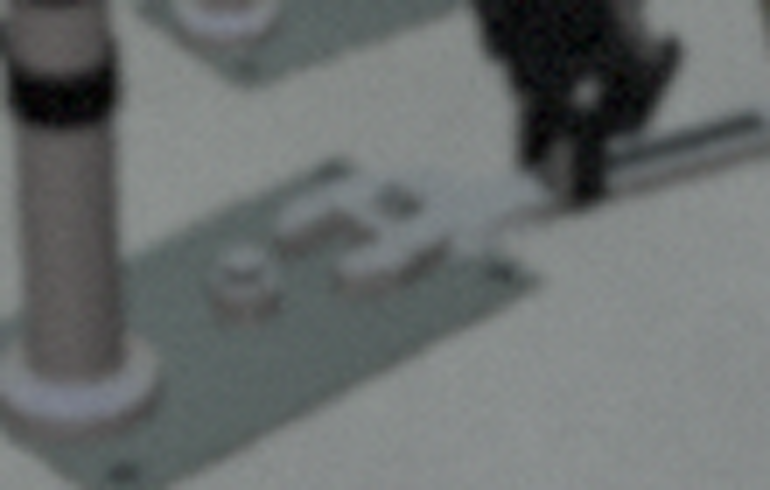

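```bash
python3 - <<'E'
from h import *
d=load('top3');g=d['pixels'].astype(int).mean(2)
for u in range(252,259): print('nut col',u,g[188:206,u].astype(int))
for u in range(264,276): print('jaw col',u,g[184:208,u].astype(int))
g0=load('top0')['pixels'].astype(int).mean(2)
print(np.array([g0[188:206,u] for u in (253,254,255,256)]).astype(int))
for v in (195,196,197,198,199):print('row',v,g[v,246:264].astype(int))
for u in (253,254,255,256):
  print('plate top edge',g[174:186,u].astype(int),'bottom',g[212:224,u].astype(int))
E
```

```text
nut col 252 [117 116 118 117 117 116 121 109 143 136 144 137 137 112 117 119 117 116]
nut col 253 [116 116 117 118 117 113 150 134 150 134 140 128 160 117 104 117 117 116]
nut col 254 [116 116 116 117 116 112 157 147 152 153 155 110 142 116  89 115 117 116]
nut col 255 [117 117 117 117 116 111 156 152 150 151 155 110 143 109  92 114 116 115]
nut col 256 [116 116 117 116 115 112 171 144 150 154 141 106 156 106  95 115 116 115]
nut col 257 [116 116 116 115 114 113 125 161 126 140 125 136 149  89  90 114 115 116]
nut col 258 [115 116 116 114 115 115  91 152 120 143 133 119 108  97 106 116 116 115]
jaw col 264 [113 115 116 115 116 116 115 100 112 113 110 114 116 116 116 116 115 114
 113 111 113 113 115 115]
jaw col 265 [115 115 115 114 115 114 102 135 137 116  99 114 116 116 115 115 115 113
 126 147 114 106 112 114]
jaw col 266 [114 113 114 114 113 112 120 160 157 119  93 113 117 115 115 115 114 111
 138 165 141 107 102 114]
jaw col 267 [114 114 114 116 114 109 145 151 153 111  93 114 117 114 114 114 113 110
 139 156 158 139  86 111]
jaw col 268 [115 115 114 114 112 131 151 150 154 109  
[... 1332 characters left out ...]
136 134 153 151 154 140 143 125  98 117 115 116]
row 198 [117 118 119 120  94 124 144 140 155 155 141 125 133 115 101 116 116 115]
row 199 [116 119 119 118 113 114 137 128 110 110 106 136 119  84 111 118 116 116]
plate top edge [159 157 160 160 159 164 142 114 114 116 116 117] bottom [116 115 116 113 113 120 117 157 160 158 160 157]
plate top edge [162 160 160 159 160 167 147 117 114 116 116 117] bottom [116 114 115 115 113 125 144 163 160 160 164 161]
plate top edge [163 161 161 159 162 172 143 116 115 116 115 116] bottom [115 114 114 114 113 120 162 165 162 162 164 159]
plate top edge [163 160 161 160 162 168 131 114 116 115 115 116] bottom [114 113 113 112 112 115 158 162 161 162 162 159]
```

jog_arm(dr=[[0,0,0],[0,0,0],[0,0,0],[0,0,0],[0,0,0],[0,0,0],[0,0,0],[0,0,0],[0,0,0],[0,0,0]], slide=[[0.0005,0,0.001],[0,0,0.001],[0,0,0.0005],[-0.0012,-0.0048,0],[-0.0012,-0.0048,0],[-0.0012,-0.0048,0],[-0.0006,-0.0024,0],[0,0,0],[0,0,0],[0,0,0]], gripper=[-1,-1,-1,-1,-1,-1,-1,-1,-1,-1])

```text
time_s: 8.4
position: [0.6066, -0.024, 0.0213]
tool_rot: [[0.98, -0.2, -0.0], [-0.2, -0.98, 0.0], [-0.0, -0.0, -1.0]]
ft_force: [0.1, 0.8, -2.3]
grip_width: 0.0218
```

```bash
python3 - <<'E'
from h import *
np.set_printoptions(precision=4,suppress=True)
d=snap('top','top4')
cv2.imwrite('pics/z13.png',cv2.resize(d['pixels'][175:210,240:285],None,fx=14,fy=14,interpolation=cv2.INTER_CUBIC))
o=observe();print(o['position'],o['ft_force'],o['wrist_torque'],o['grip_width'])
E
```

```text
[ 0.6066 -0.0241  0.0213] [ 0.083   0.2619 -3.1821] [0.0773 0.0422 0.0795] 0.02155217953631594
```

View pics/z13.png

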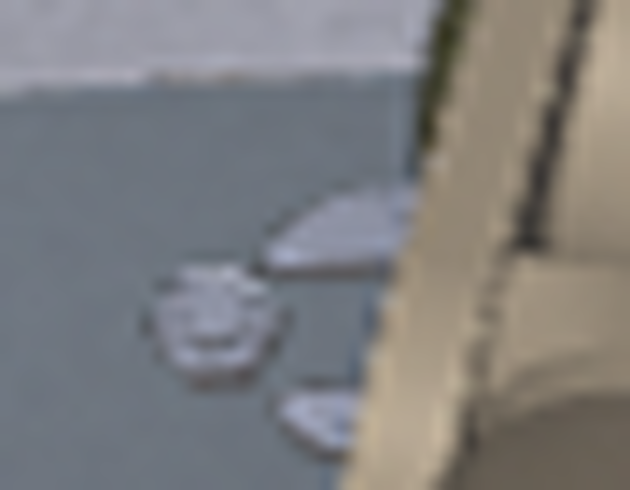

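```bash
python3 - <<'E'
from h import *
d=load('top4');g=d['pixels'].astype(int).mean(2)
for u in range(258,268): print('jaw col',u,g[186:210,u].astype(int))
E
```

```text
jaw col 258 [118 117 116 117 116 113 112 102  82 153 119 143 133 120 108  96 105 116
 115 116 116 115 115 113]
jaw col 259 [117 116 117 116 115  98 137 143  96 113 126 124 115  84  97 116 116 107
 106 112 115 115 114 114]
jaw col 260 [116 115 117 115 103 125 154 169  93 113 118  99 101 110 118 116 118 132
 150 103 105 113 115 113]
jaw col 261 [117 114 115 114 121 152 151 157  94 114 118 116 117 117 118 115 108 157
 172 142  96 105 114 116]
jaw col 262 [116 114 115 111 146 150 150 145  93 112 115 116 116 116 116 115  94 153
 156 164 118  93 113 115]
jaw col 263 [116 115 113 135 150 150 150 134  90 112 116 115 116 116 116 116 100 155
 154 153 153  86 108 112]
jaw col 264 [116 114 109 149 151 149 151 134  90 113 116 117 115 115 114 113 104 155
 154 130 152 100 123 142]
jaw col 265 [114 113 118 145 149 149 151 128  90 112 117 116 115 114 111 101 104 148
 162 146 158 144 149 160]
jaw col 266 [113 112 128 145 150 148 152 121  93 111 113 100 102 122 145 140 141 156
 170 171 169 164 159 154]
jaw col 267 [115 113 123 140 146 149 153 116  92 116 143 132 129 144 162 165 165 166
 167 168 164 161 158 153]
```

jog_arm(dr=[[0,0,0],[0,0,0],[0,0,0],[0,0,0],[0,0,0],[0,0,0],[0,0,0],[0,0,0],[0,0,0],[0,0,0]], slide=[[0.0012,-0.0003,-0.0004],[0.0012,-0.0003,0],[0,0,0],[-0.001,-0.0039,0],[-0.001,-0.0039,0],[-0.001,-0.0039,0],[0,0,0],[0,0,0],[0,0,0],[0,0,0]], gripper=[-1,-1,-1,-1,-1,-1,-1,-1,-1,-1])

```text
time_s: 9.45
position: [0.6085, -0.0119, 0.0217]
tool_rot: [[0.98, -0.2, -0.0], [-0.2, -0.98, 0.0], [-0.0, -0.0, -1.0]]
ft_force: [0.9, 0.8, -2.4]
grip_width: 0.0217
```

```bash
python3 - <<'E'
from h import *
np.set_printoptions(precision=4,suppress=True)
d=snap('top','top5')
cv2.imwrite('pics/z14.png',cv2.resize(d['pixels'][175:210,240:285],None,fx=14,fy=14,interpolation=cv2.INTER_CUBIC))
o=observe();print(o['position'],o['ft_force'],o['wrist_torque'],o['grip_width'])
g=d['pixels'].astype(int).mean(2)
for u in range(254,265): print('jaw col',u,g[186:210,u].astype(int))
E
```

```text
[ 0.6085 -0.012   0.0217] [-0.0419 -0.024  -2.9213] [0.0052 0.034  0.0228] 0.02190034266923516
jaw col 254 [116 116 116 117 116 115 115 112 156 146 152 153 154 110 142 115  88 113
 117 116 116 117 116 116]
jaw col 255 [115 116 116 116 115 126 140  96 154 154 150 151 155 111 143 105 100 105
 114 115 115 115 114 116]
jaw col 256 [117 116 116 113 121 144 158  79 168 145 150 153 143 104 155 100 145 145
 118 102 113 116 114 115]
jaw col 257 [117 118 115 108 143 152 155  81 121 162 127 139 125 135 147  82 169 168
 142 114 105 114 115 114]
jaw col 258 [117 116 113 129 153 150 154  85  74 154 120 143 133 120 107  88 168 158
 156 154  92 112 115 113]
jaw col 259 [116 113 117 148 151 148 162  84 100 117 126 125 115  84  95 109 163 157
 153 160  95  88 106 111]
jaw col 260 [115 114 140 148 149 147 168  83 107 119 117  98 101 109 114 108 130 143
 135 148 145 135 139 138]
jaw col 261 [118  98 149 149 148 147 167  81 111 118 115 113 101 112 123 144 145 157
 147 158 169 169 161 156]
jaw col 262 [118  83 144 149 148 148 166  85  97 112 121 141 135 138 146 165 168 171
 169 169 164 161 157 153]
jaw col 263 [121  86 146 151 152 146 145 106 122 130 138 156 157 155 156 158 161 164
 166 167 165 161 158 154]
jaw col 264 [ 99  64 141 143 149 139 128 127 143 145 146 148 148 151 154 156 160 164
 166 166 165 162 159 158]
```

View pics/z14.png

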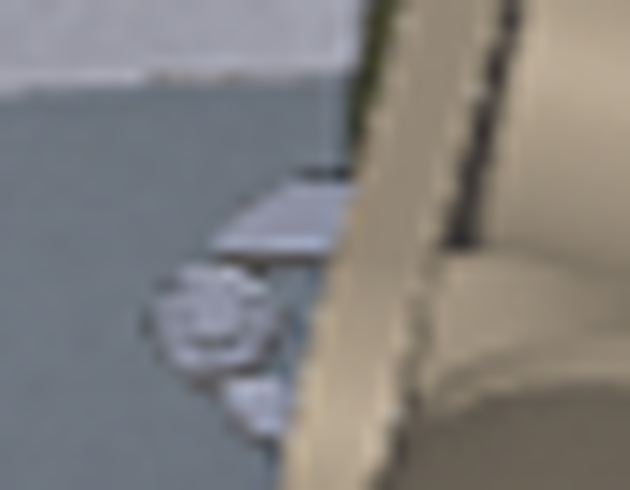

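jog_arm(dr=[[0,0,0],[0,0,0],[0,0,0],[0,0,0],[0,0,0],[0,0,0],[0,0,0],[0,0,0],[0,0,0],[0,0,0]], slide=[[-0.0007,-0.0029,0],[-0.0007,-0.0029,0],[-0.0007,-0.0029,0],[-0.0005,-0.0019,0],[-0.0002,-0.001,0],[0,0,0],[0,0,0],[0,0,0],[0,0,0],[0,0,0]], gripper=[-1,-1,-1,-1,-1,-1,-1,-1,-1,-1])

```text
time_s: 10.5
position: [0.6081, 0.0, 0.0217]
tool_rot: [[0.98, -0.2, -0.0], [-0.2, -0.98, 0.0], [-0.0, -0.0, -1.0]]
ft_force: [-0.8, 0.9, -2.8]
grip_width: 0.0218
```

jog_arm(dr=[[0,0,0],[0,0,0],[0,0,0],[0,0,0],[0,0,0],[0,0,0],[0,0,0],[0,0,0],[0,0,0],[0,0,0]], slide=[[-0.0001,-0.0005,0],[-0.0001,-0.0005,0],[-0.0001,-0.0005,0],[-0.0001,-0.0005,0],[0,0,0],[0,0,0],[0,0,0],[0,0,0],[0,0,0],[0,0,0]], gripper=[-1,-1,-1,-1,-1,-1,-1,-1,-1,-1])

```text
time_s: 11.5
position: [0.6081, 0.0021, 0.0217]
tool_rot: [[0.98, -0.2, -0.0], [-0.2, -0.98, 0.0], [-0.0, -0.0, -1.0]]
ft_force: [-0.0, 0.7, -3.3]
grip_width: 0.0217
```

jog_arm(dr=[[0,0,0],[0,0,0],[0,0,0],[0,0,0],[0,0,0],[0,0,0],[0,0,0],[0,0,0],[0,0,0],[0,0,0]], slide=[[-0.0001,-0.0005,0],[-0.0001,-0.0005,0],[-0.0001,-0.0005,0],[-0.0001,-0.0005,0],[0,0,0],[0,0,0],[0,0,0],[0,0,0],[0,0,0],[0,0,0]], gripper=[-1,-1,-1,-1,-1,-1,-1,-1,-1,-1])

```text
time_s: 12.5
position: [0.6081, 0.0038, 0.0217]
tool_rot: [[0.98, -0.2, -0.0], [-0.2, -0.98, -0.0], [-0.0, 0.0, -1.0]]
ft_force: [-1.6, -5.3, -2.7]
grip_width: 0.0222
```

```bash
python3 - <<'E'
from h import *
np.set_printoptions(precision=4,suppress=True)
d=snap('top','top6');s=snap('side','side6')
cv2.imwrite('pics/z15.png',cv2.resize(d['pixels'][175:210,235:280],None,fx=14,fy=14,interpolation=cv2.INTER_CUBIC))
cv2.imwrite('pics/z16.png',cv2.resize(s['pixels'][200:270,205:315],None,fx=7,fy=7,interpolation=cv2.INTER_CUBIC))
o=observe();print(o['position'],o['ft_force'],o['wrist_torque'],o['grip_width'])
E
```

```text
[0.6081 0.0038 0.0217] [-0.4568 -5.6402 -2.3963] [-0.9143  0.2158 -0.0341] 0.022104585626563106
```

View pics/z15.png

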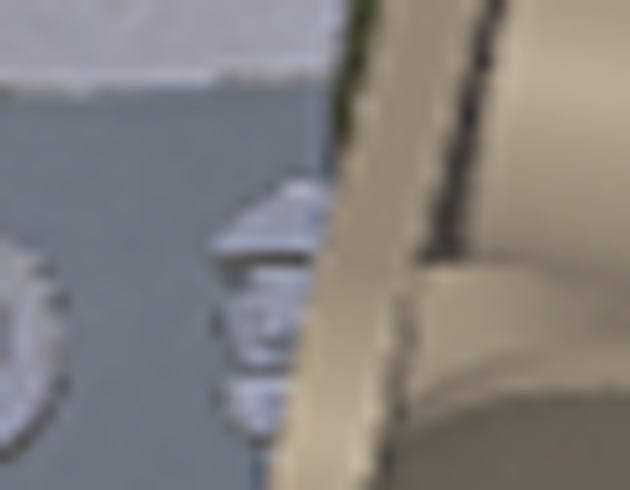

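View pics/z16.png

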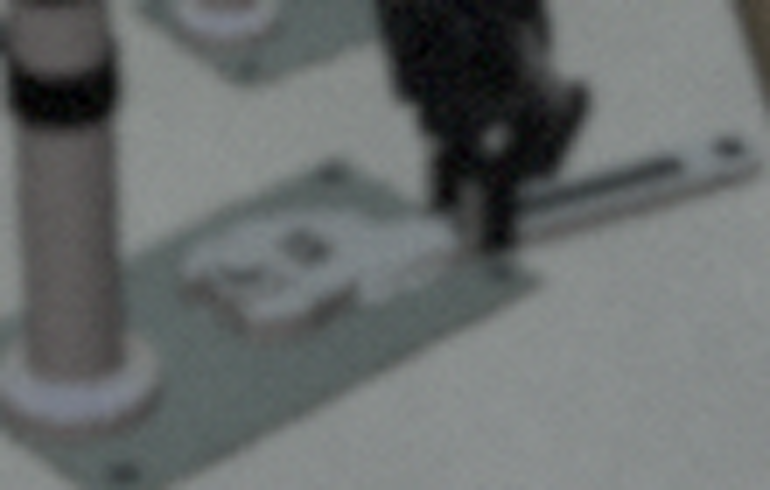

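jog_arm(dr=[[0,0,0],[0,0,0],[0,0,0],[0,0,0],[0,0,0],[0,0,0],[0,0,0],[0,0,0],[0,0,0],[0,0,0]], slide=[[-0.0004,0.0001,0.0001],[-0.0004,0.0001,0.0001],[-0.0004,0.0001,0.0001],[0,0,0],[0,0,0],[0,0,0],[0,0,0],[0,0,0],[0,0,0],[0,0,0]], gripper=[-1,-1,-1,-1,-1,-1,-1,-1,-1,-1])

```text
time_s: 13.6
position: [0.6074, 0.0039, 0.0217]
tool_rot: [[0.98, -0.2, 0.001], [-0.2, -0.98, -0.0], [0.001, -0.0, -1.0]]
ft_force: [1.6, -4.8, -2.6]
grip_width: 0.022
```

jog_arm(dr=[[0,0,0],[0,0,0],[0,0,0],[0,0,0],[0,0,0],[0,0,0],[0,0,0],[0,0,0],[0,0,0],[0,0,0]], slide=[[-0.0004,0.0001,0.0001],[-0.0004,0.0001,0.0001],[-0.0002,0,0],[0,0,0],[0,0,0],[0,0,0],[0,0,0],[0,0,0],[0,0,0],[0,0,0]], gripper=[-1,-1,-1,-1,-1,-1,-1,-1,-1,-1])

```text
time_s: 14.6
position: [0.6067, 0.004, 0.0215]
tool_rot: [[0.98, -0.2, 0.002], [-0.2, -0.98, -0.0], [0.002, -0.0, -1.0]]
ft_force: [3.0, -4.2, -1.6]
grip_width: 0.022
```

jog_arm(dr=[[0,0,0],[0,0,0],[0,0,0],[0,0,0],[0,0,0],[0,0,0],[0,0,0],[0,0,0],[0,0,0],[0,0,0]], slide=[[0,0,0],[0,0,0],[0,0,0],[0,0,0],[0,0,0],[0,0,-0.01],[0,0,-0.02],[0,0,-0.03],[0,0,-0.03],[0,0,-0.01]], gripper=[-0.4,-0.2,0,0.2,0.2,0.2,0.2,0.2,0.2,-0.5])

```text
time_s: 15.6
position: [0.607, 0.004, 0.125]
tool_rot: [[0.98, -0.2, 0.006], [-0.2, -0.98, -0.001], [0.006, -0.0, -1.0]]
ft_force: [0.1, 0.5, -1.1]
grip_width: 0.0378
```

```bash
python3 - <<'E'
from h import *
np.set_printoptions(precision=4,suppress=True)
d=snap('top','top7');s=snap('side','side7')
cv2.imwrite('pics/z17.png',cv2.resize(d['pixels'][175:225,225:345],None,fx=6.5,fy=6.5,interpolation=cv2.INTER_CUBIC))
cv2.imwrite('pics/z18.png',cv2.resize(s['pixels'][195:270,205:315],None,fx=7,fy=7,interpolation=cv2.INTER_CUBIC))
o=observe();print(o['position'],o['ft_force'],o['wrist_torque'],o['grip_width'],o['q'])
E
```

```text
[0.6064 0.004  0.1229] [ 0.5202 -0.0566 -0.0741] [ 0.0543  0.0443 -0.0146] 0.023004949882935694 [-10.7951  33.2742  75.3785   0.001   71.1631   0.7172]
```

View pics/z17.png

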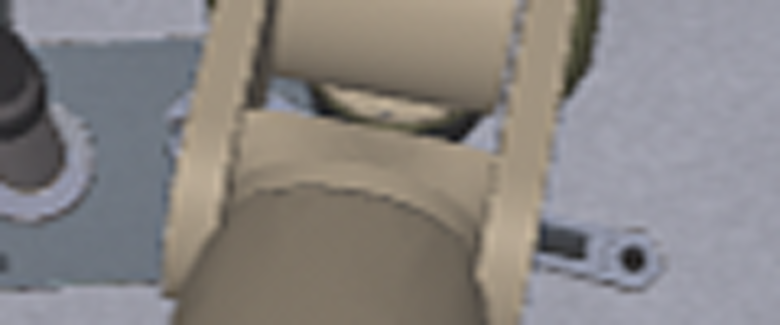

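View pics/z18.png

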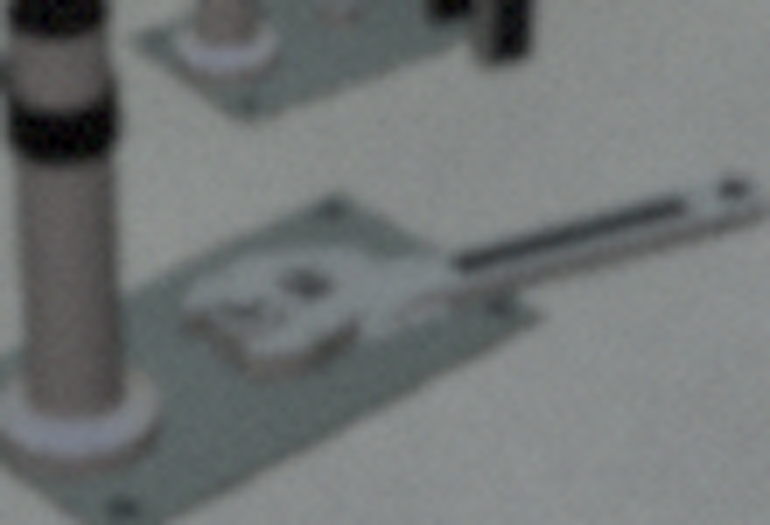

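```bash
python3 - <<'E'
from h import *
np.set_printoptions(precision=4,suppress=True)
s=load('side7');d=load('top7')
print('worm',ray(s,248.6,234.9,.0216),'hole',ray(d,321.8,214.1,.015))
for n,P in(('worm',[.6305,.0665,.0216]),('stud',[.6299,.098,.029])):print(n,(proj(s,P)-[205,195]+.5)*7)
cv2.imwrite('pics/z19.png',cv2.resize(s['pixels'][215:260,220:280],None,fx=13,fy=13,interpolation=cv2.INTER_CUBIC))
E
```

```text
worm [0.6274 0.0693 0.0216] hole [ 0.5787 -0.1082  0.015 ]
worm [309.3154 276.7362]
stud [244.3278 290.9894]
```

View pics/z19.png

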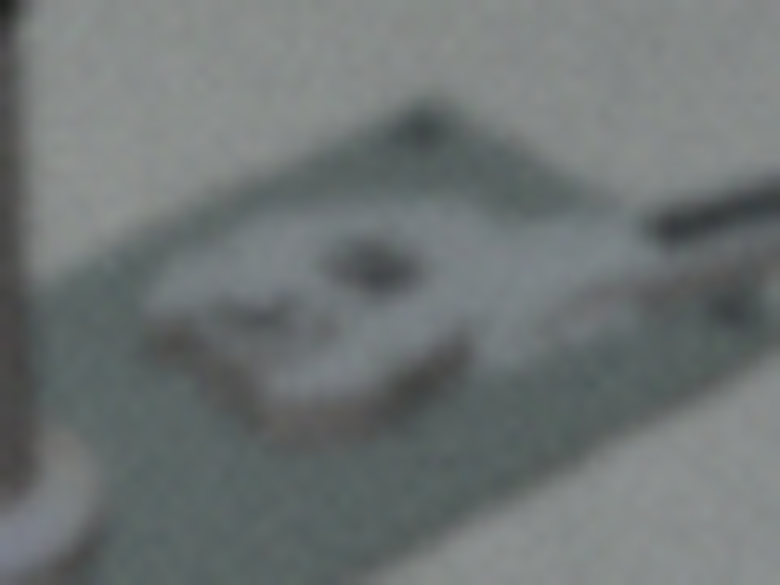

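jog_arm(dr=[[0,0,-0.1255],[0,0,-0.1255],[0,0,0],[0,0,0],[0,0,0],[0,0,0],[0,0,0],[0,0,0],[0,0,0],[0,0,0]], slide=[[0,0,0],[0,0,0],[0.0135,-0.027,0],[0.0136,-0.0267,0],[0,0,0.025],[0,0,0.025],[0,0,0.015],[0,0,0.01],[0,0,0.005],[0,0,0]], gripper=[-1,-1,-1,-1,-1,-1,-1,-1,-1,-1], force=40)

```text
time_s: 16.7
position: [0.63, 0.059, 0.0405]
tool_rot: [[0.999, 0.05, -0.001], [0.05, -0.999, 0.0], [-0.001, -0.0, -1.0]]
ft_force: [-0.2, -0.2, 0.2]
grip_width: -0.0001
```

```bash
python3 - <<'E'
from h import *
np.set_printoptions(precision=4,suppress=True)
s=snap('side','side8')
cv2.imwrite('pics/z20.png',cv2.resize(s['pixels'][195:270,205:315],None,fx=7,fy=7,interpolation=cv2.INTER_CUBIC))
o=observe();print(o['position'],o['ft_force'],o['wrist_torque'],o['grip_width'],o['tool_rot'])
E
```

```text
[0.6303 0.059  0.0413] [-0.1355  0.5679  0.599 ] [ 0.0283  0.0079 -0.0061] -0.00011979907193498107 [[ 0.9988  0.0499  0.0001]
 [ 0.0499 -0.9988  0.    ]
 [ 0.0001 -0.     -1.    ]]
```

View pics/z20.png

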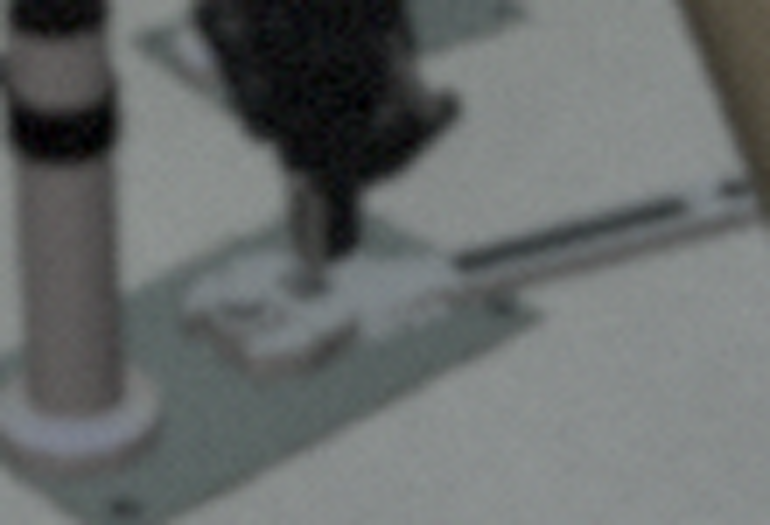

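jog_arm(dr=[[0,0,0],[0,0,0],[0,0,0],[0,0,0],[0,0,0],[0,0,0],[0,0,0],[0,0,0],[0,0,0],[0,0,0]], slide=[[0,0,0.002],[0,0,0.002],[0,0,0.001],[0,0,0.0005],[0,0,0.0005],[0,0,0.0005],[0,0,0.0005],[0,0,0],[0,0,0],[0,0,0]], gripper=[-1,-1,-1,-1,-1,-1,-1,-1,-1,-1])

```text
time_s: 17.75
position: [0.6303, 0.0591, 0.0343]
tool_rot: [[0.999, 0.05, 0.0], [0.05, -0.999, 0.0], [0.0, -0.0, -1.0]]
ft_force: [0.5, 0.1, 0.3]
grip_width: 0.0003
```

Tips are at about 23.3 mm. I'll creep down slowly.

jog_arm(dr=[[0,0,0],[0,0,0],[0,0,0],[0,0,0],[0,0,0],[0,0,0],[0,0,0],[0,0,0],[0,0,0],[0,0,0]], slide=[[0,0,0.0003],[0,0,0.0003],[0,0,0.0003],[0,0,0.0003],[0,0,0.0003],[0,0,0],[0,0,0],[0,0,0],[0,0,0],[0,0,0]], gripper=[-1,-1,-1,-1,-1,-1,-1,-1,-1,-1])

```text
time_s: 18.75
position: [0.6302, 0.0591, 0.0327]
tool_rot: [[0.999, 0.05, -0.0], [0.05, -0.999, 0.0], [-0.0, -0.0, -1.0]]
ft_force: [-0.0, -0.1, 0.0]
grip_width: -0.0003
```

jog_arm(dr=[[0,0,0],[0,0,0],[0,0,0],[0,0,0],[0,0,0],[0,0,0],[0,0,0],[0,0,0],[0,0,0],[0,0,0]], slide=[[0,0,0.0002],[0,0,0.0002],[0,0,0.0002],[0,0,0.0002],[0,0,0],[0,0,0],[0,0,0],[0,0,0],[0,0,0],[0,0,0]], gripper=[-1,-1,-1,-1,-1,-1,-1,-1,-1,-1])

```text
time_s: 19.75
position: [0.6303, 0.0591, 0.0325]
tool_rot: [[0.999, 0.05, 0.001], [0.05, -0.999, -0.0], [0.001, 0.0, -1.0]]
ft_force: [-1.9, 0.2, 5.9]
grip_width: -0.0002
```

jog_arm(dr=[[0,0,0],[0,0,0],[0,0,0],[0,0,0],[0,0,0],[0,0,0],[0,0,0],[0,0,0],[0,0,0],[0,0,0]], slide=[[0,0,0.0003],[0,0,0.0003],[0,0,0],[0,-0.001,0],[0,-0.001,0],[0,-0.001,0],[0,-0.001,0],[0,-0.001,0],[0,-0.001,0],[0,-0.001,0]], gripper=[-1,-1,-1,-1,-1,-1,-1,-1,-1,-1])

```text
time_s: 20.75
position: [0.6302, 0.0646, 0.0324]
tool_rot: [[0.999, 0.05, 0.001], [0.05, -0.999, -0.003], [0.001, 0.003, -1.0]]
ft_force: [-3.0, -6.7, 8.7]
grip_width: 0.0001
```

```bash
python3 - <<'E'
from h import *
np.set_printoptions(precision=4,suppress=True)
o=observe();print(o['position'],o['ft_force'],o['wrist_torque'])
E
```

```text
[0.6302 0.0646 0.0324] [-2.9885 -6.7337  8.704 ] [-1.2137  0.4712  0.0161]
```

jog_arm(dr=[[0,0,0],[0,0,0],[0,0,0],[0,0,0],[0,0,0],[0,0,0],[0,0,0],[0,0,0],[0,0,0],[0,0,0]], slide=[[0,-0.001,0.0002],[0,-0.001,0.0001],[0,-0.001,0],[0,-0.001,0],[0,-0.001,0],[0,-0.001,0],[0,-0.001,0],[0,-0.001,0],[0,-0.001,0],[0,-0.001,0]], gripper=[-1,-1,-1,-1,-1,-1,-1,-1,-1,-1])

```text
time_s: 21.75
position: [0.6301, 0.0752, 0.032]
tool_rot: [[0.999, 0.05, 0.002], [0.05, -0.999, -0.001], [0.002, 0.001, -1.0]]
ft_force: [-0.3, -1.9, 5.3]
grip_width: 0.0002
```

jog_arm(dr=[[0,0,0],[0,0,0],[0,0,0],[0,0,0],[0,0,0],[0,0,0],[0,0,0],[0,0,0],[0,0,0],[0,0,0]], slide=[[0,0,-0.004],[0,0.008,0],[0,0.008,0],[0,0,0.0018],[0,0,0.0006],[0,0,0.0003],[0,0,0.0003],[0,0,0.0003],[0,0,0.0003],[0,0,0.0003]], gripper=[-1,-1,-1,-1,-1,-1,-1,-1,-1,-1])

```text
time_s: 22.75
position: [0.6305, 0.0596, 0.0323]
tool_rot: [[0.999, 0.05, 0.001], [0.05, -0.999, -0.001], [0.001, 0.001, -1.0]]
ft_force: [-3.3, -4.8, 12.5]
grip_width: 0.0001
```

jog_arm(dr=[[0,0,0],[0,0,0],[0,0,0],[0,0,0],[0,0,0],[0,0,0],[0,0,0],[0,0,0],[0,0,0],[0,0,0]], slide=[[0,-0.001,0.0001],[0,-0.0015,0],[0,-0.0015,0],[0,-0.0015,0],[0,-0.0015,0],[0,-0.0015,0],[0,-0.0015,0],[0,-0.0015,0],[0,-0.0015,0],[0,-0.001,0]], gripper=[-1,-1,-1,-1,-1,-1,-1,-1,-1,-1])

```text
time_s: 23.75
position: [0.6297, 0.0731, 0.0322]
tool_rot: [[0.999, 0.05, 0.001], [0.05, -0.999, -0.002], [0.001, 0.002, -1.0]]
ft_force: [-3.5, -7.1, 10.3]
grip_width: -0.0001
```

jog_arm(dr=[[0,0,0],[0,0,0],[0,0,0],[0,0,0],[0,0,0],[0,0,0],[0,0,0],[0,0,0],[0,0,0],[0,0,0]], slide=[[0,0,-0.004],[0,0.008,0],[0,0.0075,0],[0,0,0.0018],[0,0,0.0006],[0,0,0.0003],[0,0,0.0003],[0,0,0.0003],[0,0,0.0003],[0,0,0.0003]], gripper=[-1,-1,-1,-1,-1,-1,-1,-1,-1,-1])

```text
time_s: 24.75
position: [0.6305, 0.0581, 0.0323]
tool_rot: [[0.999, 0.05, 0.001], [0.05, -0.999, -0.001], [0.001, 0.001, -1.0]]
ft_force: [-3.8, -4.7, 12.2]
grip_width: -0.0001
```

jog_arm(dr=[[0,0,0],[0,0,0],[0,0,0],[0,0,0],[0,0,0],[0,0,0],[0,0,0],[0,0,0],[0,0,0],[0,0,0]], slide=[[0,-0.001,0.0001],[0,-0.0015,0],[0,-0.0015,0],[0,-0.0015,0],[0,-0.0015,0],[0,-0.0015,0],[0,-0.0015,0],[0,-0.0015,0],[0,-0.0015,0],[0,-0.001,0]], gripper=[-1,-1,-1,-1,-1,-1,-1,-1,-1,-1])

```text
time_s: 25.75
position: [0.6297, 0.0714, 0.0323]
tool_rot: [[0.999, 0.05, 0.001], [0.05, -0.999, -0.003], [0.001, 0.003, -1.0]]
ft_force: [-3.9, -9.7, 11.1]
grip_width: 0.0
```

```bash
python3 - <<'E'
from h import *
s=snap('side','side9')
cv2.imwrite('pics/z21.png',cv2.resize(s['pixels'][195:270,205:315],None,fx=7,fy=7,interpolation=cv2.INTER_CUBIC))
E
```

```text
(no output)
```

View pics/z21.png

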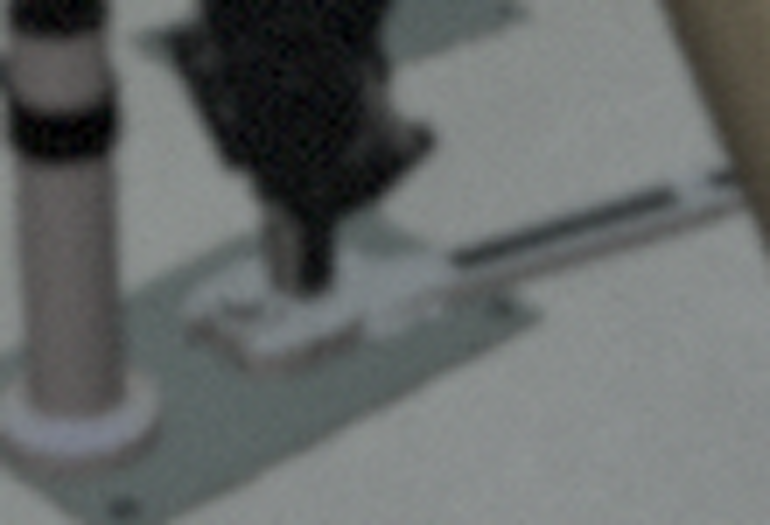

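jog_arm(dr=[[0,0,0],[0,0,0],[0,0,0],[0,0,0],[0,0,0],[0,0,0],[0,0,0],[0,0,0],[0,0,0],[0,0,0]], slide=[[0,0,-0.004],[0,0.007,0],[0,0.007,0],[0,0,0.0018],[0,0,0.0006],[0,0,0.0003],[0,0,0.0003],[0,0,0.0003],[0,0,0.0003],[0,0,0.0003]], gripper=[-1,-1,-1,-1,-1,-1,-1,-1,-1,-1])

```text
time_s: 26.8
position: [0.6305, 0.058, 0.0323]
tool_rot: [[0.999, 0.05, 0.001], [0.05, -0.999, -0.001], [0.001, 0.001, -1.0]]
ft_force: [-4.1, -4.7, 13.2]
grip_width: -0.0002
```

jog_arm(dr=[[0,0,0],[0,0,0],[0,0,0],[0,0,0],[0,0,0],[0,0,0],[0,0,0],[0,0,0],[0,0,0],[0,0,0]], slide=[[0,-0.001,0.0002],[0,-0.0015,0],[0,-0.0015,0],[0,-0.0015,0],[0,-0.0015,0],[0,-0.0015,0],[0,-0.001,0],[0,0,0],[0,0,0],[0,0,0]], gripper=[-1,-1,-1,-1,-1,-1,-1,-1,-1,-1])

```text
time_s: 27.8
position: [0.6306, 0.0671, 0.0324]
tool_rot: [[0.999, 0.05, 0.003], [0.05, -0.999, -0.002], [0.003, 0.002, -1.0]]
ft_force: [-1.6, -7.1, 10.6]
grip_width: 0.0
```

jog_arm(dr=[[0,0,0],[0,0,0],[0,0,0],[0,0,0],[0,0,0],[0,0,0],[0,0,0],[0,0,0],[0,0,0],[0,0,0]], slide=[[0,-0.001,0.0001],[0,-0.001,0],[0,-0.001,0],[0,-0.001,0],[0,-0.001,0],[0,-0.001,0],[0,0,0],[0,0,-0.004],[0,0.006,0],[0,0.006,0]], gripper=[-1,-1,-1,-1,-1,-1,-1,-1,-1,-1])

```text
time_s: 28.8
position: [0.6298, 0.0621, 0.0344]
tool_rot: [[0.999, 0.051, -0.001], [0.051, -0.999, 0.0], [-0.001, -0.0, -1.0]]
ft_force: [0.1, -0.1, -0.3]
grip_width: -0.0
```

```bash
python3 - <<'E'
from h import *
s=snap('side','side10');d=snap('top','top10')
cv2.imwrite('pics/z22.png',cv2.resize(s['pixels'][215:260,220:280],None,fx=13,fy=13,interpolation=cv2.INTER_CUBIC))
cv2.imwrite('pics/z23.png',cv2.resize(d['pixels'][175:225,225:345],None,fx=6.5,fy=6.5,interpolation=cv2.INTER_CUBIC))
o=observe();print(o['position'],o['ft_force'])
E
```

```text
[0.62993465 0.06131407 0.03438684] [ 0.08698514  0.36648652 -0.14390566]
```

View pics/z22.png

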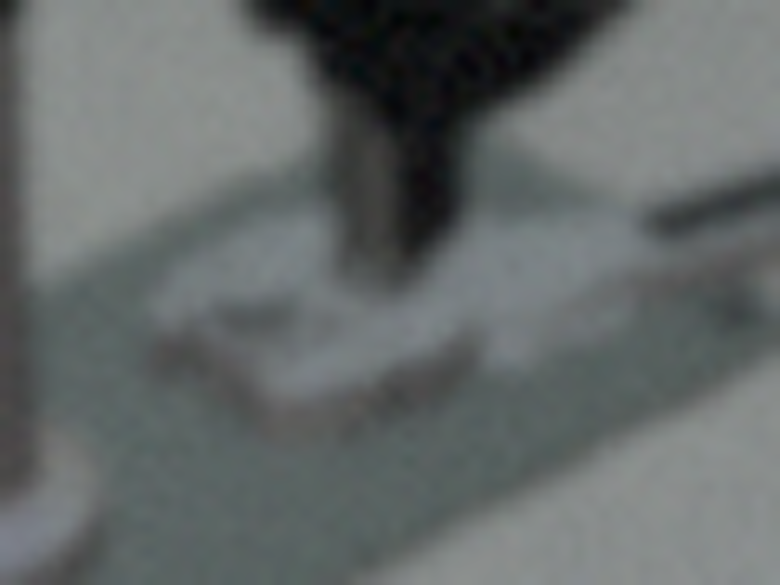

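View pics/z23.png

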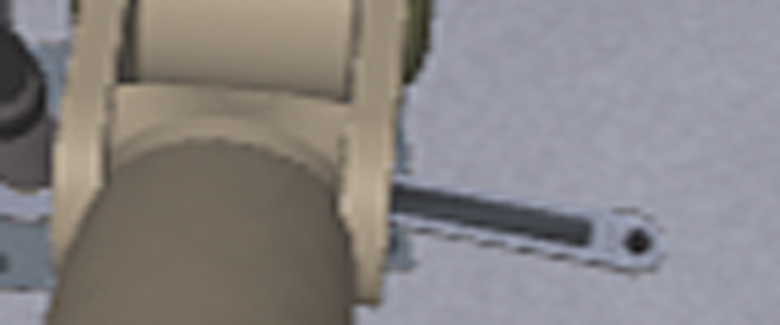

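```bash
python3 - <<'E'
from h import *
d=load('top10')
P=ray(d,322.6,211.65,.015);print(P)
v=P[:2]-[.6299,.098];print(np.hypot(*v), np.degrees(np.arctan2(v[1],v[0]))-np.degrees(np.arctan2(60.1,-201.9))+360)
E
```

```text
[ 0.586419   -0.11081432  0.015     ]
0.2132932707312404 94.8142919854966
```

jog_arm(dr=[[0,0,0],[0,0,0],[0,0,0],[0,0,0],[0,0,0],[0,0,0],[0,0,0],[0,0,0],[0,0,0],[0,0,0]], slide=[[0,0.002,0.0014],[0,0,0.0006],[0,0,0.0003],[0,0,0.0003],[0,0,0.0003],[0,0,0.0003],[0,0,0.0003],[0,0,0.0003],[0,-0.001,0],[0,-0.001,0]], gripper=[-1,-1,-1,-1,-1,-1,-1,-1,-1,-1])

```text
time_s: 29.9
position: [0.6305, 0.0608, 0.0324]
tool_rot: [[0.999, 0.05, 0.001], [0.05, -0.999, -0.003], [0.001, 0.003, -1.0]]
ft_force: [-2.3, -6.2, 10.4]
grip_width: 0.0001
```

jog_arm(dr=[[0,0,0],[0,0,0],[0,0,0],[0,0,0],[0,0,0],[0,0,0],[0,0,0],[0,0,0],[0,0,0],[0,0,0]], slide=[[0,-0.001,0],[0,-0.001,0],[0,-0.001,0],[0,-0.001,0],[0,-0.001,0],[0,-0.001,0],[0,-0.001,0],[0,-0.001,0],[0,-0.001,0],[0,-0.001,0]], gripper=[-1,-1,-1,-1,-1,-1,-1,-1,-1,-1])

```text
time_s: 30.9
position: [0.6309, 0.0709, 0.0324]
tool_rot: [[0.999, 0.05, 0.004], [0.05, -0.999, -0.002], [0.004, 0.002, -1.0]]
ft_force: [1.0, -8.1, 8.2]
grip_width: 0.0001
```

```bash
python3 - <<'E'
from h import *
d=snap('top','top11')
cv2.imwrite('pics/z24.png',cv2.resize(d['pixels'][175:225,225:345],None,fx=6.5,fy=6.5,interpolation=cv2.INTER_CUBIC))
E
```

```text
(no output)
```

View pics/z24.png

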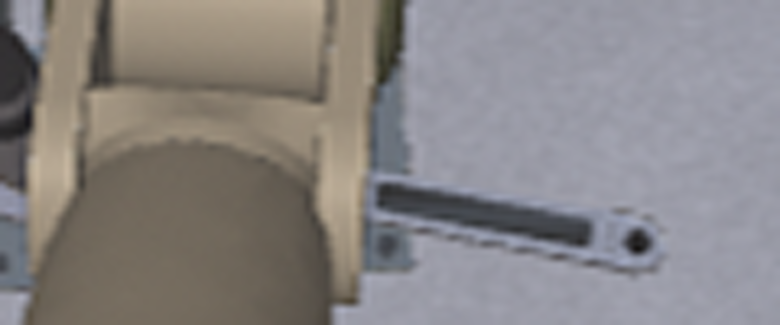

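jog_arm(dr=[[0,0,0],[0,0,0],[0,0,0],[0,0,0],[0,0,0],[0,0,0],[0,0,0],[0,0,0],[0,0,0],[0,0,0]], slide=[[0,0,-0.004],[0,0.007,0],[0,0.006,0],[0,0,0.0018],[0,0,0.0006],[0,0,0.0003],[0,0,0.0003],[0,0,0.0003],[0,0,0.0003],[0,0,0.0004]], gripper=[-1,-1,-1,-1,-1,-1,-1,-1,-1,-1])

```text
time_s: 31.95
position: [0.6304, 0.0586, 0.0323]
tool_rot: [[0.999, 0.05, 0.001], [0.05, -0.999, -0.001], [0.001, 0.001, -1.0]]
ft_force: [-4.8, -4.8, 13.4]
grip_width: -0.0002
```

jog_arm(dr=[[0,0,0],[0,0,0],[0,0,0],[0,0,0],[0,0,0],[0,0,0],[0,0,0],[0,0,0],[0,0,0],[0,0,0]], slide=[[0,-0.001,0.0003],[0,-0.001,0],[0,-0.001,0],[0,-0.001,0],[0,-0.001,0],[0,-0.001,0],[0,-0.001,0],[0,-0.001,0],[0,-0.001,0],[0,-0.001,0]], gripper=[-1,-1,-1,-1,-1,-1,-1,-1,-1,-1])

```text
time_s: 32.95
position: [0.631, 0.0678, 0.0324]
tool_rot: [[0.999, 0.05, 0.004], [0.05, -0.999, -0.002], [0.004, 0.003, -1.0]]
ft_force: [-0.1, -8.4, 10.2]
grip_width: -0.0
```

jog_arm(dr=[[0,0,0],[0,0,0],[0,0,0],[0,0,0],[0,0,0],[0,0,0],[0,0,0.115],[0,0,0.115],[0,0,0],[0,0,0]], slide=[[0,0,-0.01],[0,0,-0.03],[0,0,-0.02],[-0.0015,0.031,0],[-0.0015,0.031,0],[-0.0015,0.031,0],[-0.0015,0.031,0],[0,0,0],[0,0,0],[0,0,0]], gripper=[-1,-1,-1,-1,-1,-1,-1,-1,-1,-1])

```text
time_s: 33.95
position: [0.6298, -0.0543, 0.0907]
tool_rot: [[0.984, -0.175, -0.0], [-0.175, -0.984, 0.001], [-0.001, -0.001, -1.0]]
ft_force: [-0.8, 0.2, 0.4]
grip_width: 0.0001
```

```bash
python3 - <<'E'
from h import *
s=snap('side','side12');d=snap('top','top12')
cv2.imwrite('pics/z25.png',cv2.resize(d['pixels'][180:215,240:345],None,fx=7.4,fy=7.4,interpolation=cv2.INTER_CUBIC))
cv2.imwrite('pics/z26.png',cv2.resize(s['pixels'][205:260,220:330],None,fx=7,fy=7,interpolation=cv2.INTER_CUBIC))
o=observe();print(o['position'],o['ft_force'])
E
```

```text
[ 0.6299171  -0.05415817  0.09073746] [0.2523073  0.56014603 0.06508273]
```

View pics/z25.png

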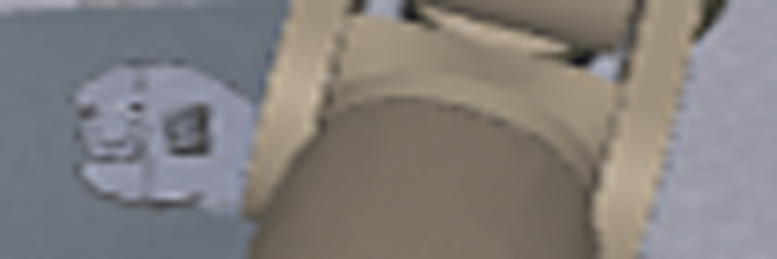

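View pics/z26.png

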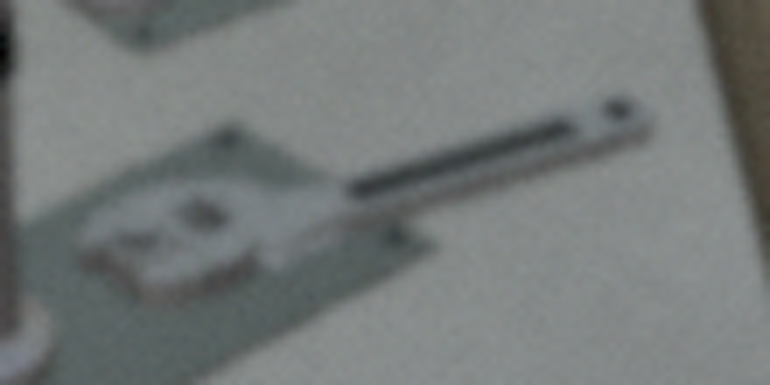

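```bash
python3 - <<'E'
from h import *
d=load('top12')
cv2.imwrite('pics/z27.png',cv2.resize(d['pixels'][184:214,244:276],None,fx=18,fy=18,interpolation=cv2.INTER_CUBIC))
E
```

```text
(no output)
```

View pics/z27.png

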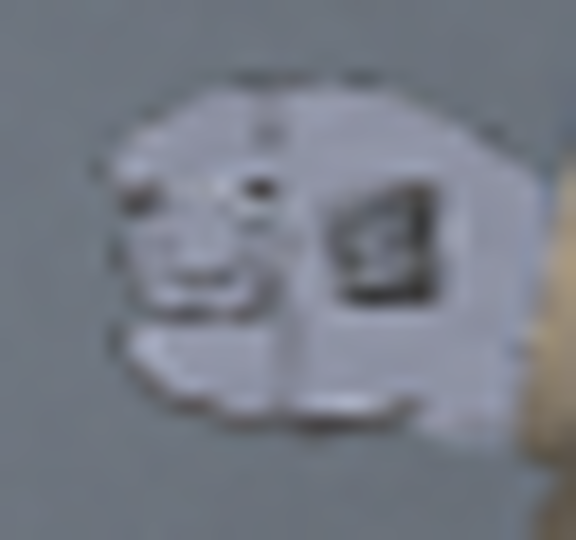

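jog_arm(dr=[[0,0,0],[0,0,0],[0,0,0],[0,0,0],[0,0,0],[0,0,0],[0,0,0],[0,0,0],[0,0,0],[0,0,0]], slide=[[0,0,0.02],[0,0,0.02],[0,0,0.018],[0,0,0.01],[0,0,0.003],[0,0,0],[-0.003,0,0],[-0.002,0,0],[-0.001,0,0],[0,0,0]], gripper=[-1,-1,-1,-1,-1,-1,-1,-1,-1,-1])

```text
time_s: 35.05
position: [0.624, -0.054, 0.0201]
tool_rot: [[0.984, -0.179, 0.0], [-0.179, -0.984, -0.0], [0.0, 0.0, -1.0]]
ft_force: [-0.6, -0.4, -0.1]
grip_width: 0.0003
```

```bash
python3 - <<'E'
from h import *
s=snap('side','side13')
cv2.imwrite('pics/z28.png',cv2.resize(s['pixels'][205:260,220:330],None,fx=7,fy=7,interpolation=cv2.INTER_CUBIC))
o=observe();print(o['position'],o['ft_force'])
E
```

```text
[ 0.62406662 -0.0540734   0.02004491] [ 1.03740457 -0.5931978   0.01763169]
```

View pics/z28.png

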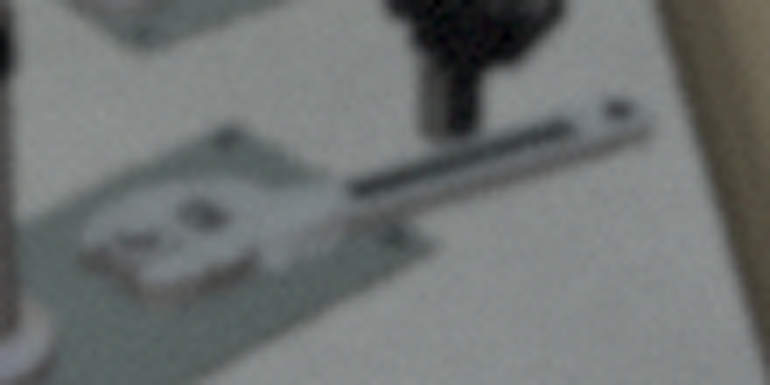

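jog_arm(dr=[[0,0,0],[0,0,0],[0,0,0],[0,0,0.01],[0,0,0.02],[0,0,0.03],[0,0,0.03],[0,0,0.03],[0,0,0.03],[0,0,0.03]], slide=[[-0.0015,0,0],[-0.0015,0,0],[-0.0015,0,0],[-0.0015,0.0002,0],[-0.003,0.0004,0],[-0.0045,0.0006,0],[-0.0045,0.0006,0],[-0.0045,0.0006,0],[-0.0045,0.0006,0],[-0.0045,0.0006,0]], gripper=[-1,-1,-1,-1,-1,-1,-1,-1,-1,-1])

```text
time_s: 36.1
position: [0.5925, -0.0498, 0.0199]
tool_rot: [[0.935, -0.355, 0.001], [-0.355, -0.935, -0.0], [0.001, -0.0, -1.0]]
ft_force: [4.4, 1.1, 1.2]
grip_width: 0.0002
```

```bash
cat > ang.py <<'E'
from h import *
import sys
n=sys.argv[1]
s=snap('side','s'+n);d=snap('top','t'+n)
cv2.imwrite('pics/zs%s.png'%n,cv2.resize(s['pixels'][190:300,215:345],None,fx=5.4,fy=5.4,interpolation=cv2.INTER_CUBIC))
cv2.imwrite('pics/zt%s.png'%n,cv2.resize(d['pixels'][180:280,230:345],None,fx=5.4,fy=5.4,interpolation=cv2.INTER_CUBIC))
o=observe();print(o['position'],o['ft_force'])
v=o['position'][:2]-[.6299,.098];print(np.hypot(*v))
E
python3 ang.py 14
```

```text
[ 0.59202382 -0.04971538  0.01988244] [1.87066716 0.85248935 1.31041754]
0.1524940655773827
```

View pics/zs14.png

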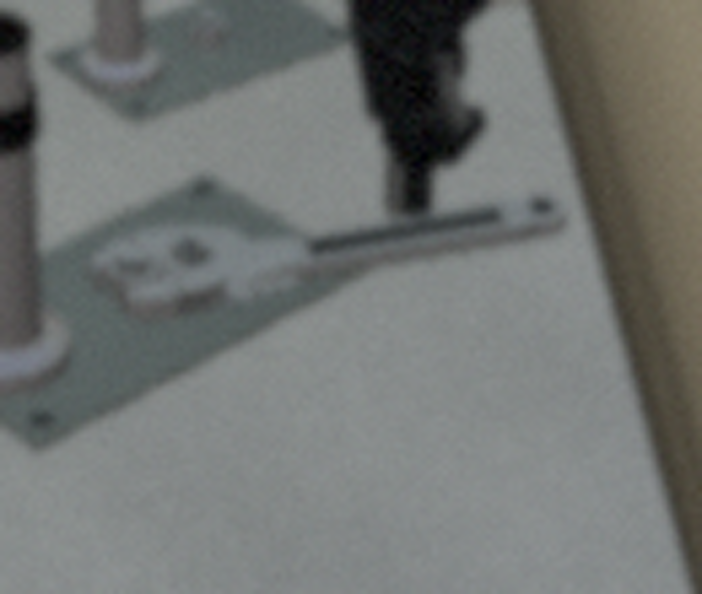

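View pics/zt14.png

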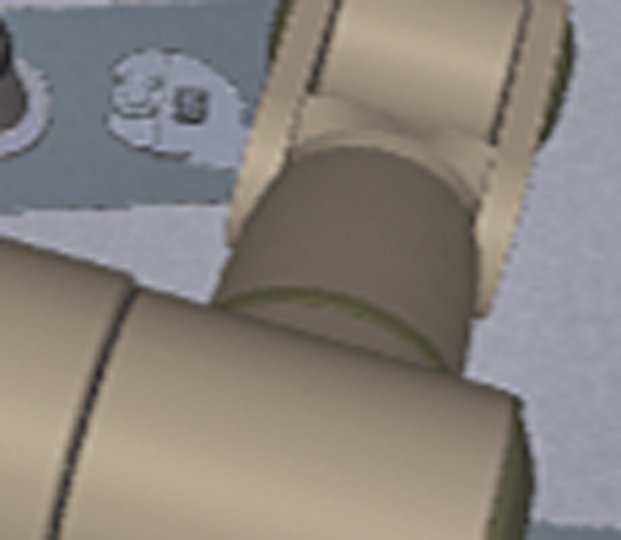

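```bash
cat > hole.py <<'E'
from h import *
import sys
def A(s,u,v):
    P=ray(s,u,v,.015); w=P[:2]-[.6299,.098]; return P,np.hypot(*w),(np.degrees(np.arctan2(w[1],w[0]))-163.42)%360
if __name__=='__main__':
    f,x,y=sys.argv[1],float(sys.argv[2]),float(sys.argv[3])
    print(A(load(f),215-.5+(x+.5)/5.4,190-.5+(y+.5)/5.4))
E
python3 hole.py s14 543 206
python3 -c "
from hole import *
print(A(load('side12'),220-.5+619.5/7,205-.5+108.5/7))
print(A(load('side7'),205-.5+736.5/7,195-.5+188.5/7))"
```

```text
(array([ 0.54551428, -0.0986716 ,  0.015     ]), np.float64(0.21401090219187907), np.float64(83.35732138987521))
(array([ 0.58665239, -0.11177455,  0.015     ]), np.float64(0.21418617943841395), np.float64(94.930976967699))
(array([ 0.57820225, -0.11015977,  0.015     ]), np.float64(0.21448344370008945), np.float64(92.63243978869838))
```

jog_arm(dr=[[0,0,0.02],[0,0,0.03],[0,0,0.03],[0,0,0.03],[0,0,0.03],[0,0,0.03],[0,0,0.03],[0,0,0.03],[0,0,0.03],[0,0,0.03]], slide=[[-0.003,0.0003,0],[-0.0045,0.0004,0],[-0.0045,0.0004,0],[-0.0045,0.0004,0],[-0.0045,0.0004,0],[-0.0045,0.0004,0],[-0.0045,0.0004,0],[-0.0045,0.0004,0],[-0.0045,0.0004,0],[-0.0045,0.0004,0]], gripper=[-1,-1,-1,-1,-1,-1,-1,-1,-1,-1])

```text
time_s: 37.2
position: [0.5529, -0.0331, 0.02]
tool_rot: [[0.795, -0.607, 0.001], [-0.607, -0.795, -0.001], [0.002, -0.0, -1.0]]
ft_force: [4.4, -0.8, 0.7]
grip_width: -0.0003
```

jog_arm(dr=[[0,0,0.03],[0,0,0.03],[0,0,0.03],[0,0,0.03],[0,0,0.03],[0,0,0.03],[0,0,0.03],[0,0,0.03],[0,0,0.02],[0,0,0.01]], slide=[[-0.0045,0.0004,0],[-0.0045,0.0004,0],[-0.0045,0.0004,0],[-0.0045,0.0004,0],[-0.0045,0.0004,0],[-0.0045,0.0004,0],[-0.0045,0.0004,0],[-0.0045,0.0004,0],[-0.003,0.0003,0],[-0.0015,0.0001,0]], gripper=[-1,-1,-1,-1,-1,-1,-1,-1,-1,-1])

```text
time_s: 38.2
position: [0.5214, -0.0076, 0.0199]
tool_rot: [[0.605, -0.796, 0.001], [-0.796, -0.605, -0.001], [0.001, -0.0, -1.0]]
ft_force: [4.5, -2.4, 1.8]
grip_width: -0.0001
```

```bash
python3 ang.py 15
```

```text
[ 0.52132151 -0.00755406  0.01991255] [ 3.90665453 -1.30153282  1.79224137]
0.15142968043447055
```

View pics/zs15.png

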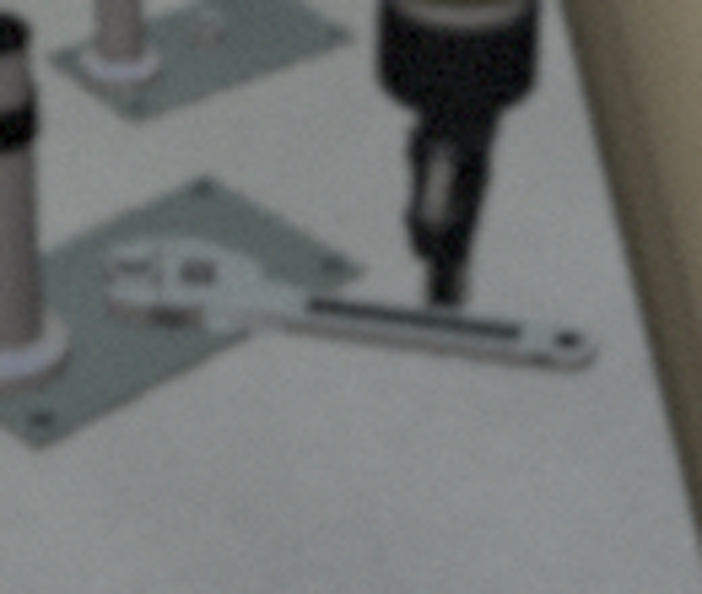

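View pics/zt15.png

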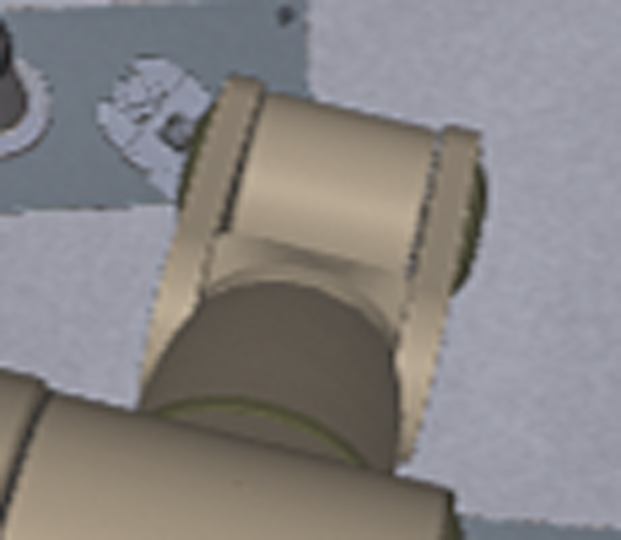

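```bash
python3 hole.py s15 568 340
```

```text
(array([ 0.45587268, -0.02470598,  0.015     ]), np.float64(0.2129372309701097), np.float64(51.767514437885325))
```

jog_arm(dr=[[0,0,0.03],[0,0,0.03],[0,0,0.03],[0,0,0.03],[0,0,0.03],[0,0,0.03],[0,0,0.03],[0,0,0.03],[0,0,0.02],[0,0,0.01]], slide=[[-0.0045,0.0005,0],[-0.0045,0.0005,0],[-0.0045,0.0005,0],[-0.0045,0.0005,0],[-0.0045,0.0005,0],[-0.0045,0.0005,0],[-0.0045,0.0005,0],[-0.0045,0.0005,0],[-0.003,0.0003,0],[-0.0015,0.0001,0]], gripper=[-1,-1,-1,-1,-1,-1,-1,-1,-1,-1])

```text
time_s: 39.3
position: [0.4973, 0.0249, 0.0199]
tool_rot: [[0.371, -0.928, 0.001], [-0.928, -0.371, -0.001], [0.001, -0.001, -1.0]]
ft_force: [3.7, -3.5, 1.7]
grip_width: -0.0003
```

```bash
python3 ang.py 16
```

```text
[0.49716579 0.02495597 0.01986955] [ 5.5333914  -2.13364624  1.84343069]
0.151505117634285
```

View pics/zs16.png

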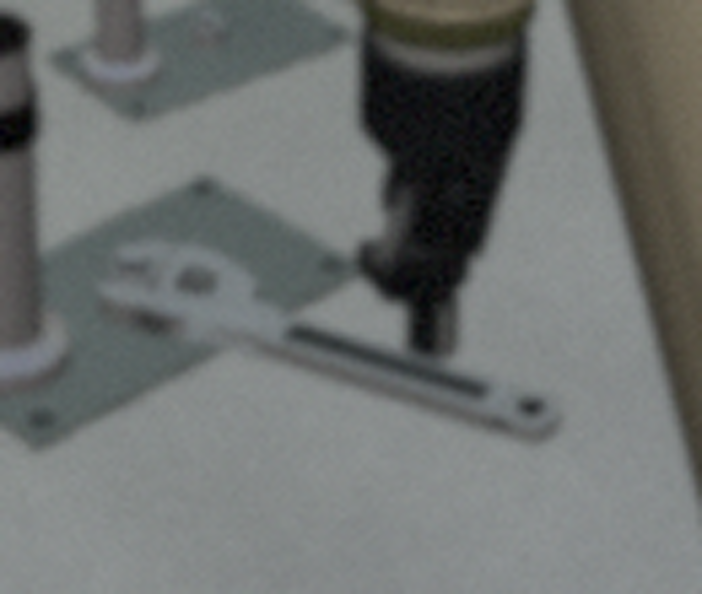

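View pics/zt16.png

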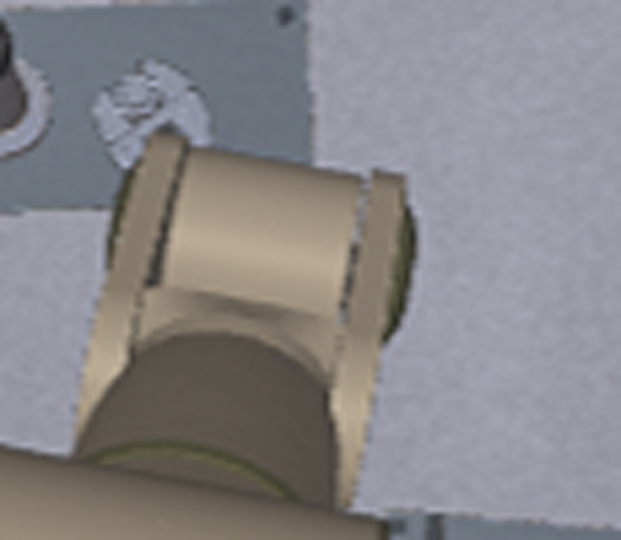

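```bash
python3 hole.py s16 531 406
```

```text
(array([0.4308007 , 0.02521551, 0.015     ]), np.float64(0.2119861141700681), np.float64(36.660834589674096))
```

jog_arm(dr=[[0,0,0.02],[0,0,0.02],[0,0,0.02],[0,0,0.015],[0,0,0],[0,0,0],[0,0,0],[0,0,0],[0,0,0],[0,0,0]], slide=[[-0.003,0.0003,0],[-0.003,0.0003,0],[-0.003,0.0003,0],[-0.0022,0.0002,0],[0,0,0],[0,0,0],[0,0,0],[0,0,0],[0,0,0],[0,0,0]], gripper=[-1,-1,-1,-1,-1,-1,-1,-1,-1,-1])

```text
time_s: 40.4
position: [0.4921, 0.0352, 0.0198]
tool_rot: [[0.301, -0.954, 0.0], [-0.954, -0.301, -0.0], [0.0, -0.0, -1.0]]
ft_force: [3.5, -2.6, 2.8]
grip_width: 0.0
```

```bash
python3 ang.py 17
```

```text
[0.49213593 0.03518961 0.01978533] [ 3.19233831 -4.35288524  2.45830845]
0.15140701770652645
```

View pics/zs17.png

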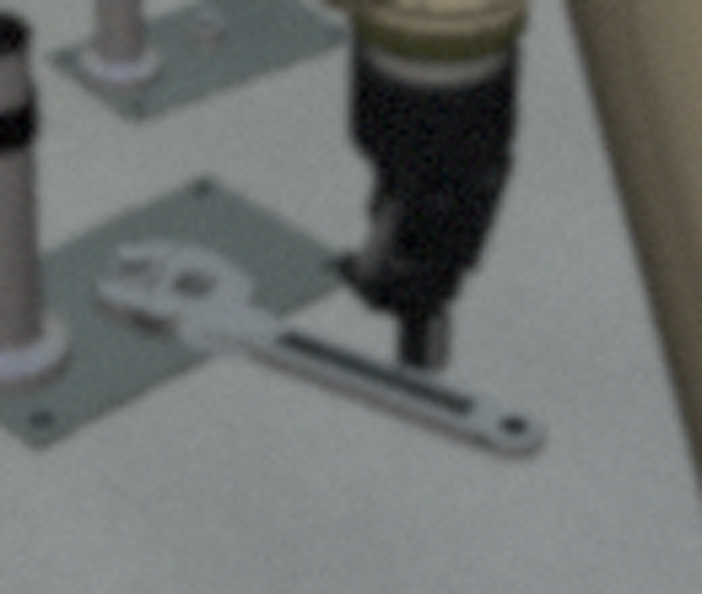

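```bash
python3 hole.py s17 514 425
```

```text
(array([0.42575527, 0.04114828, 0.015     ]), np.float64(0.2119131646672301), np.float64(32.141846403727016))
```

jog_arm(dr=[[0,0,0],[0,0,0],[0,0,0],[0,0,0],[0,0,0],[0,0,0],[0,0,0],[0,0,0],[0,0,0],[0,0,0]], slide=[[0.003,0,0],[0.008,0,0],[0.012,0,0],[0,0,-0.03],[0,0,-0.04],[0,0,-0.04],[0,0,-0.03],[0.03,0.02,0],[0.03,0.02,0],[0.03,0.02,0]], gripper=[-1,-1,-1,-1,-1,-1,-1,-1,-1,-1])

```text
time_s: 41.5
position: [0.468, -0.092, 0.1597]
tool_rot: [[0.301, -0.953, -0.001], [-0.953, -0.301, 0.0], [-0.001, 0.001, -1.0]]
ft_force: [0.1, -0.6, -0.5]
grip_width: 0.0
```

jog_arm(dr=[[0,0,0],[0,0,0],[0,0,0],[0,0,0],[0,0,0],[0,0,0],[0,0,0],[0,0,0],[0,0,0],[0,0,0]], slide=[[0.04,0.02,0],[0.04,0.02,0],[0.04,0.01,0],[0.02,0,0],[0,0,0],[0,0,0],[0,0,0],[0,0,0],[0,0,0],[0,0,0]], gripper=[-1,-1,-1,-1,-1,-1,-1,-1,-1,-1])

```text
time_s: 42.5
position: [0.4633, -0.2385, 0.1598]
tool_rot: [[0.302, -0.953, 0.0], [-0.953, -0.302, -0.0], [0.0, -0.0, -1.0]]
ft_force: [1.5, 0.6, 0.0]
grip_width: 0.0001
```

```bash
python3 ang.py 18; python3 - <<'E'
from h import *
d=load('t18')
cv2.imwrite('pics/z30.png',cv2.resize(d['pixels'][180:280,230:345],None,fx=5.4,fy=5.4,interpolation=cv2.INTER_CUBIC))
cv2.imwrite('pics/z31.png',cv2.resize(d['pixels'][184:214,240:272],None,fx=18,fy=18,interpolation=cv2.INTER_CUBIC))
E
```

```text
[ 0.46328911 -0.23871403  0.15979374] [-0.91368665  0.16634894  0.3381047 ]
0.3756800847122379
```

View pics/t18.png

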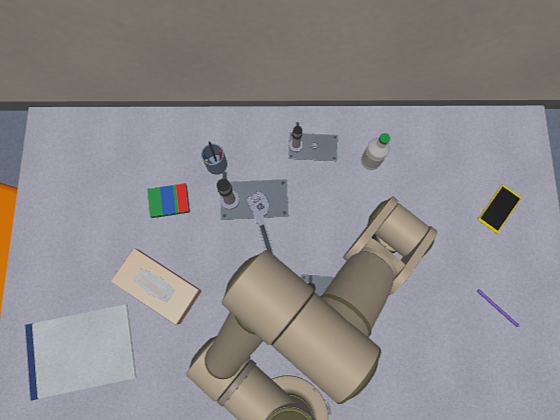

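View pics/z31.png

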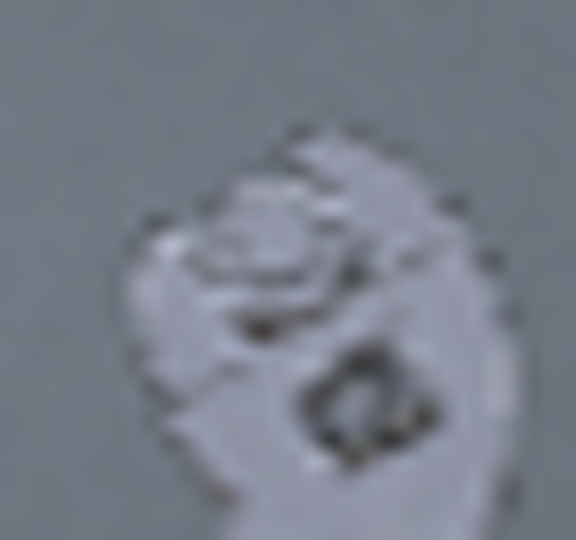

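View pics/zs18.png

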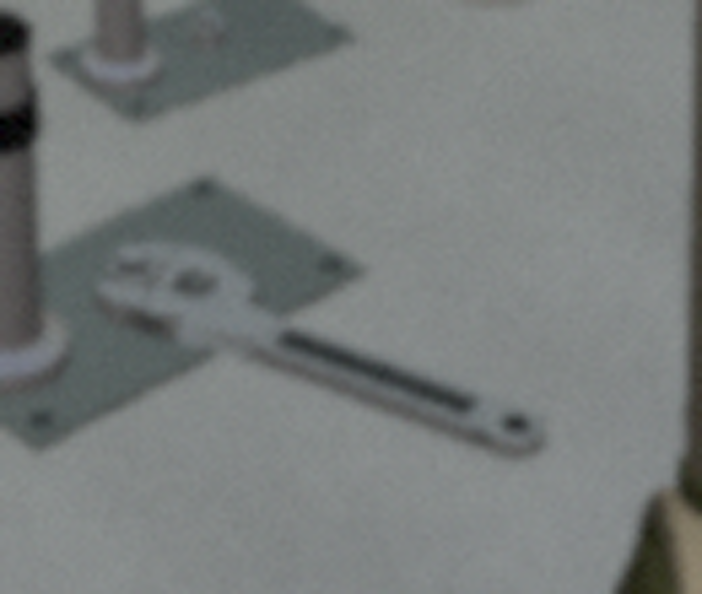

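The top and side views show the wrench still seated on the nut, with its jaws against the flats. Its handle is at the same place as before I lifted away, the bystanders are where they were, and the arm touches nothing.

```bash
python3 hole.py s18 515 423; python3 - <<'E'
from rig import env
env.close_job()
E
```

```text
(array([0.42651262, 0.03975887, 0.015     ]), np.float64(0.2115619377757512), np.float64(32.55936473125155))
the job is handed in; nothing more can be done
```

I tightened the nut by about one flat and left the wrench sitting on it; I handed the job in at about 42.6 s of the 72 s.

**How it went**
- **Seating:** I slid the wrench along the plate onto the nut until the throat met a corner. The wrist showed about 5.6 N there.
- **Worm:** I rolled it in six short strokes, pressing with about 8–13 N at the readings. The total drag passed the 55 mm it could need, so the worm had stopped and the finger slipped. I judged the jaws tight from that.
- **Swing:** I pushed the handle clockwise at the heel with closed fingers, lifted away, and moved the arm clear.

**Last checks**
- **Angle:** the wrench now points at 32.1–32.6°. The plate's +y is at 92.9°, so the nut has turned about 60°.
- **Fit:** the pictures show the wrench home on the nut. The jaw gap measured about 24.2 mm after the worm was rolled and before the swing.
- **Forces:** the highest wrist reading was about 14 N, taken mostly at the end of each move.
- **Other things:** the cup, cards, tissues and bottle look unmoved in the last top view.

**One disagreement:** while I was rolling the worm, the handle turned about 2° counter-clockwise, to 94.9°. That could be play in the jaws or the nut moving slightly back. The nut's turn is therefore uncertain by about 2°: it is 60–61° measured from the plate, and 62–63° measured from where the wrench was snug.

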